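Dock the wireless packs and set the cover level

ROBOT

A 7-joint arm with a two-finger parallel gripper is mounted at the origin on the work surface. World frame = base frame: x ahead of the robot, y to its left, z up, the work surface at z = 0. Lengths are in m, angles in rad, forces in N, time in s.
With the tool pointing down it reaches from about 0.425 to 1.025 m from the base axis. Payload 3.6 kg.
Tool frame: the origin (TCP) lies on the centre line of the jaws, within the pads' length; the fingertips stand 22 mm ahead of it and the grasp point (between the pads) lies 3 mm ahead of it; x points along the fingers, y is the direction in which the jaws open and shut, and the axes are right-handed (so a half turn about x gives the same grasp; the last joint's range is limited). The gripper opens to 85 mm and grips with 20 to 120 N. Pads are 22 mm wide; open, the fingers measure 114 mm over their backs; the gripper's body (76 mm by 85 mm) begins 54 mm behind the grasp point. The pads swing forward as they close: fully open they stand 13 mm farther back than shut.
Start: joints at [-1.218, 0.591, 0.048, 1.609, -0.033, 0.943, -0.034], TCP at [0.313, 0.654, 0.253] pointing down, gripper open.
Joint ranges: [-2.69, 2.69], [-0.47, 2.24], [-1.27, 1.36], [0.19, 2.51], [-1.53, 4.68], [0.08, 2.07], [-3.09, 3.09]. Speed limits (rad/s): [2.57, 2.57, 3.14, 3.14, 3.14, 3.14, 3.14].

INTERFACE

Orientations are given as a rotation vector (axis times angle).
In Python, from plant import sensors, imaging, job gives the robot as it stands.
- The arm moves only by the tool move_arm, never from a script. Its argument "series" is one flat list of numbers, 5 for each row, row after row: the shift along the tool's x, y, z in mm, then the turn about the tool's x in degrees, then the closure, from 0 (fully open) to 1 (shut). A call has 1 to 10 rows; each row shifts and turns the pose as measured when the row begins, along the tool's axes as they then stand; what a row does not reach is not made up. A row lasts 1/8 s, in which the tool goes at most 62.5 mm and 10.7 degrees, less where a joint would pass 70% of its speed; a pose out of reach is approached as far as the arm can. A call is refused whole if a number of a shift passes 62.5 or a number of a turn 10.7, either way. A call with a gripper value outside its range is refused whole. The fingers move at their own pace and stop on an object; the grip force is fixed at half the most. Time passes only in rows, so rows that do not move let the fingers close. It gives the time, the measured TCP pose, the force and the opening at its end, in the units of the state.
- sensors.sense(): the state, without advancing time (a new reading comes with each control period).
- imaging.grab_frame(name): name is "scene" or "top" or "wrist"; returns (picture, depth): 384x512x3 uint8, blue, green, red; 384x512 float32, m along the optical axis (not along the pixel's ray), 0 where there is no reading.
- imaging.get_calibration(name): a dict with "fx", "fy", "cx", "cy" (pixels), "pose" (4x4, takes a point from camera to world coordinates); the wrist camera has in their place "tool_from_camera" (4x4, takes a point from camera to tool coordinates, whose origin is the TCP and whose axes are the tool frame's). Camera axes: x right, y up, looking along -z (the intrinsics and any distortion apply to the point x, -y, -z); pixel columns grow to the right and rows downward; lengths in m; the calibration is good to about 2 mm. A picture is of the moment at which its call begins: read the wrist's pose just before it. get_calibration takes no time and is no camera call.
- job.finish_job(): hands the job in, once; it reports no verdict.
The state is a dict: "clock": time; "joints": joint angles; "qd": joint speeds; "effort": joint torques, N m; "position": TCP position; "orientation": TCP orientation; "force": force on the tool from outside, world axes, zero at the start; "wrist_torque": the same for the moment, N m; "finger_gap": opening from 0.0 (shut) to 1.0 (fully open).
Only numpy, scipy, OpenCV 4.12 (cv2) and the standard library are available. Lean on these libraries where they do the work, as an engineer would, in place of code of your own. Each camera call takes 0.05 s, during which the arm holds its last target.

TASK

Put the round microphone puck and the oblong bodypack, right way up, fully down into their matching pockets on the sloping charging dock while its cover still stands up. Then fold the stiff cover down until it is level, not shut, so that the packs get air while charging. Leave the mug, the desk microphone, the pedal and the tape where they are.

Things in the scene. Friction and masses are not known exactly. Their poses are not given: they have to be found in the camera images.
- dock: Sheet-metal charging dock fixed to the desk, 165 mm deep (x), 234 mm wide (y), yawed a little. Origin: on the desk below the middle of its deck; -x is its low front, facing the robot. The deck rises towards +x at 30 degrees (normal (-0.5, 0, 0.866) in dock axes), 75 mm high at the middle. Rear cheeks 6 mm thick (x = 75, y = +/-114 mm) rise to 159 mm and carry the hinge.
- nest_round_floor (a point): Centre of the round pocket's floor (axes: the dock's, not sloped). The nest is a grey plate on the deck, 122 mm up the slope, 106 mm wide, 16 mm thick; pocket 59 mm across, 11 mm deep, square to the sloping deck. It is the left or the right nest (varies), 56 mm from the dock's middle.
- nest_oblong_floor (a point): Centre of the pocket floor of the oblong nest, a like plate beside the round one; its pocket is 71 mm long up the slope, 49 mm wide across the dock and 11 mm deep.
- puck: Round black microphone puck with a steel grille on top, 54 mm in diameter, 28 mm high, about 0.1 kg, upright on the desk left or right of the dock. Origin: centre of its underside, z up. Seated, it stands 17 mm proud of its nest.
- bodypack: Oblong black transmitter pack, 66 mm (x) by 44 mm (y) by 28 mm high, about 0.1 kg, lying flat on the desk on the other side of the dock at any yaw. Origin: centre of its underside, z up. Either end may go first. Seated, it stands 17 mm proud of its nest.
- cover (a joint): Angle of the dock's cover in rad: 0 = level (reaching from the hinge towards the dock's front, over the nests), 1.57 = upright, -0.5 = shut. The hinge is stiff: the cover stays where it is left; moving it takes about 2 to 4 N at its free edge. It starts raised at 1.0 to 1.7.
- cover_hinge (a point): Middle of the cover's hinge line, which runs along the dock's y, 75 mm behind the dock's middle and 150 mm above the desk. Its axes turn with the cover: -x points to the free edge, z is the upper (outer) face's normal.
- cover_edge (a point): Middle of the cover's free edge, 140 mm from the hinge line. The cover is a plain white panel 214 mm wide and 6 mm thick; its mid-plane passes through the hinge line.
- mug: White mug, 80 mm across, 95 mm high, behind the packs, to one side of the dock; bystander. Origin: centre of its underside.
- desk_mic: Desk microphone on a round 100 mm foot, 229 mm high, on the other side; bystander. Origin: centre of its underside.
- pedal: Effects pedal, 66 x 100 mm, 44 mm high over its knobs, on any side of the puck with only 10 to 25 mm between, so a finger does not fit there; bystander. Origin: centre of its underside.
- tape: Roll of tape lying flat, 90 mm across, 25 mm high, close to one end of the bodypack; bystander. Origin: centre of its underside.
There are look-alikes about, which are no part of the job. Leave any pink look-alike of the bodypack alone.

How it is judged:
By the outcome, as a careful person would: the job done as asked, in the order asked, and still so for the second after the job is handed in, with the robot touching nothing.
It also fails if it takes over 67 s, if anything falls off the work surface, if the arm or the gripper's body presses on something with over 40 N, if the wrist force passes 120 N, or if a joint passes its speed limit or range.

## Working session

There is one attempt and no reset: what is moved stays moved. The work goes in short steps, Python scripts to look and compute and a tool call to move; the robot and the scene stay as the last step left them, time stands still between calls to the robot, and variables do not carry over. Pictures are saved under pics/ and viewed, and the job is handed in when it is done.

Besides the shell and the picture viewer there is one more tool, called after "Call:" by a JSON object that holds its "op" and its "data". move_arm: Moves the arm, as the interface text tells. Its arguments: {"type":"object","properties":{"series":{"type":"array","items":{"type":"number"}}},"required":["series"]}

```bash
ls; mkdir -p pics; python3 - <<'E'
from plant import sensors, imaging, job
import cv2,numpy as np
print(sensors.sense())
for n in ("scene","top","wrist"):
    c=imaging.get_calibration(n);print(n,c)
for n in ("scene","top"):
    p,d=imaging.grab_frame(n);cv2.imwrite(f"pics/{n}0.png",p);np.save(f"pics/{n}0.npy",d)
E
```

```text
pics
{'clock': 0.0, 'joints': array([-1.21853173,  0.59210503,  0.0482705 ,  1.60984397, -0.03327803,
        0.94271473, -0.03371727]), 'qd': array([ 0.00065111, -0.00137244,  0.00068608, -0.00234377,  0.00024069,
        0.00123541,  0.00176151]), 'effort': array([ 3.51332956e-04, -5.48696136e+01,  1.54717807e+00, -1.98128879e+01,
        9.46621236e-03,  8.80175881e-03,  6.72923861e-06]), 'position': array([0.3122208 , 0.65344854, 0.2521422 ]), 'orientation': array([ 0.34774874,  1.54276941, -0.35128529]), 'force': array([-0.2468406 ,  0.59873688,  0.16287373]), 'wrist_torque': array([ 0.00563018, -0.00952728, -0.01705358]), 'finger_gap': 0.9995704463893613}
scene {'fx': 400.68071862907203, 'fy': 400.68071862907203, 'cx': 258.31037775667784, 'cy': 199.04777410787997, 'pose': array([[-0.5741753 , -0.62345524,  0.53068473,  1.05849199],
       [ 0.81871507, -0.43300276,  0.37711303,  0.38616024],
       [-0.00532514,  0.65100858,  0.75905169,  0.90156694],
       [ 0.        ,  0.        ,  0.        ,  1.        ]])}
top {'fx': 361.28871810551243, 'fy': 361.28871810551243, 'cx': 25
[... 161 characters left out ...]
-2.19371285e-03, -8.26827473e-03,
        -3.80595704e-02],
       [-8.50342045e-03,  1.49603911e-01,  9.88709442e-01,
         9.90351239e-01],
       [ 0.00000000e+00,  0.00000000e+00,  0.00000000e+00,
         1.00000000e+00]])}
wrist {'fx': 275.5674638776436, 'fy': 275.5674638776436, 'cx': 257.8545263357621, 'cy': 191.0262355980194, 'tool_from_camera': array([[ 2.71792393e-04,  2.89470988e-01, -9.57186749e-01,
        -1.20863259e-01],
       [ 9.99999958e-01,  1.33750485e-05,  2.87994031e-04,
        -1.17573761e-03],
       [ 9.61683359e-05, -9.57186788e-01, -2.89470973e-01,
        -7.36570840e-02],
       [ 0.00000000e+00,  0.00000000e+00,  0.00000000e+00,
         1.00000000e+00]])}
```

View pics/scene0.png

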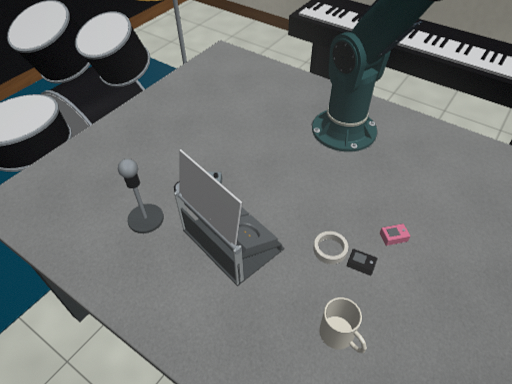

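View pics/top0.png

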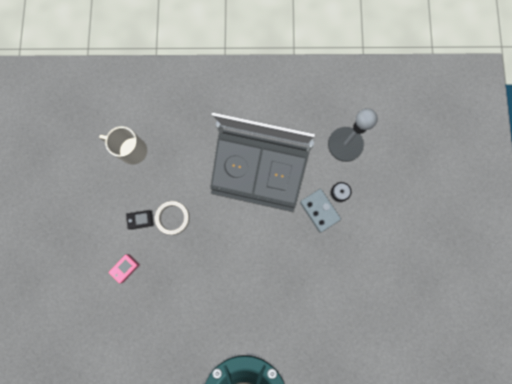

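The scene view shows the dock at (230,225) with its cover raised, the black pack at (362,261) beside the tape, and the pink look-alike at (396,234). In the top view the round nest is on the left (236,167) and the oblong nest on the right (280,177). The puck is at (342,191), with the pedal lower left of it and the desk mic above it. The pack is at (139,220), with the tape to its right. Next I'll measure these positions.

```bash
cat > h.py <<'E'
import numpy as np,cv2
from plant import sensors,imaging,job
from scipy.spatial.transform import Rotation as R
def ray(c,uv,T=None):
    T=c["pose"] if T is None else T
    uv=np.atleast_2d(np.asarray(uv,float))
    d=np.stack([(uv[:,0]-c["cx"])/c["fx"],-(uv[:,1]-c["cy"])/c["fy"],-np.ones(len(uv))],1)
    return T[:3,3],d@T[:3,:3].T
def onz(c,uv,z,T=None):
    o,d=ray(c,uv,T); return o+d*((z-o[2])/d[:,2])[:,None]
def onplane(c,uv,p,n,T=None):
    o,d=ray(c,uv,T); return o+d*(((p-o)@n)/(d@n))[:,None]
def proj(c,P,T=None):
    T=c["pose"] if T is None else T
    q=(np.atleast_2d(P)-T[:3,3])@T[:3,:3]
    return np.stack([c["cx"]+c["fx"]*q[:,0]/-q[:,2],c["cy"]-c["fy"]*q[:,1]/-q[:,2]],1)
def cloud(c,dep,T=None):
    T=c["pose"] if T is None else T
    v,u=np.mgrid[0:384,0:512]
    o,d=ray(c,np.stack([u.ravel(),v.ravel()],1),T)
    return (o+d*dep.reshape(-1,1)).reshape(384,512,3)
def toolT(s):
    T=np.eye(4);T[:3,:3]=R.from_rotvec(s["orientation"]).as_matrix();T[:3,3]=s["position"];return T
E
python3 - <<'E'
from h import *
c=imaging.get_calibration("top");p=cv2.imread("pics/top0.png");d=np.load("pics/top0.npy")
X=cloud(c,d)
for n,uv in dict(desk=(200,300),desk2=(400,250),puck=(342,191),pack=(139,220),pedal=(320,211),cover=(265,126),deckL=(225,185),roundfl=(236,160),obfl=(280,170)).items(): print(n,X[uv[1],uv[0]].round(4))
def obj(mask,x0,y0,x1,y1,name,z):
    m=np.zeros_like(mask);m[y0:y1,x0:x1]=mask[y0:y1,x0:x1]
    cs,_=cv2.findContours(m,cv2.RETR_EXTERNAL,cv2.CHAIN_APPROX_NONE);k=max(cs,key=cv2.contourArea)
    P=onz(c,k[:,0,:],z)[:,:2];r=cv2.minAreaRect((P*1000).astype(np.float32));print(name,r,"circ",cv2.minEnclosingCircle((P*1000).astype(np.float32)))
g=p.max(2)
obj(((X[...,2]>.012)*255).astype(np.uint8),120,205,154,235,"pack(z)",.028)
obj((g<70).astype(np.uint8)*255,120,205,154,235,"pack(col)",.02)
obj((g<70).astype(np.uint8)*255,325,176,356,205,"puck(col)",.02)
obj(((X[...,2]>.012)*255).astype(np.uint8),154,195,195,240,"tape",.025)
print(X[...,2][185:198,325:357].round(3)[6])
a=cv2.resize(p[100:240,90:390],None,fx=2.6,fy=2.6,interpolation=cv2.INTER_CUBIC);cv2.imwrite("pics/topc.png",a)
q=cv2.imread("pics/scene0.png");cv2.imwrite("pics/scenec.png",cv2.resize(q[130:360,110:430],None,fx=2.5,fy=2.5,interpolation=cv2.INTER_CUBIC))
E
```

```text
desk [0.2478 0.1195 0.0022]
desk2 [ 0.3782 -0.4181 -0.0016]
puck [ 0.5346 -0.2596  0.0328]
pack [0.458  0.2823 0.0308]
pedal [ 0.4809 -0.1992  0.0338]
cover [ 0.6283 -0.05    0.2883]
deckL [0.5468 0.0513 0.061 ]
roundfl [0.6071 0.0213 0.0876]
obfl [ 0.5812 -0.0913  0.0851]
pack(z) ((460.0088806152344, 282.4750061035156), (45.01731872558594, 69.19380950927734), 8.717612266540527) circ ((459.5358581542969, 281.99957275390625), 39.701751708984375)
pack(col) ((460.68402099609375, 284.19207763671875), (41.5160026550293, 66.63860321044922), 9.403328895568848) circ ((461.634765625, 284.6497802734375), 36.97279357910156)
puck(col) ((524.6954956054688, -244.4562530517578), (44.02930450439453, 17.31829261779785), 35.88972854614258) circ ((529.7717895507812, -251.47146606445312), 22.014751434326172)
tape ((465.2161560058594, 197.21875), (88.87371826171875, 88.62786102294922), 1.5678898096084595) circ ((464.98712158203125, 195.939697265625), 45.92110824584961)
[-0.     0.    -0.001  0.001  0.001  0.001  0.017  0.029  0.028  0.027
  0.028  0.03   0.028  0.028  0.028  0.029  0.029  0.033  0.03   0.03
  0.031  0.025  0.03   0.026  0.031  0.031  0.029 -0.002  0.001  0.002
 -0.    -0.   ]
```

View pics/topc.png

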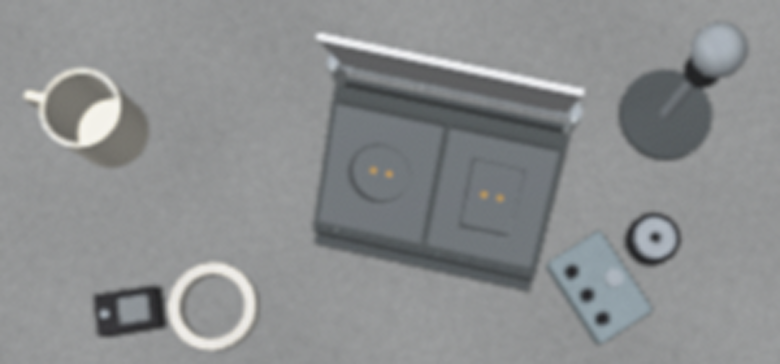

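View pics/scenec.png

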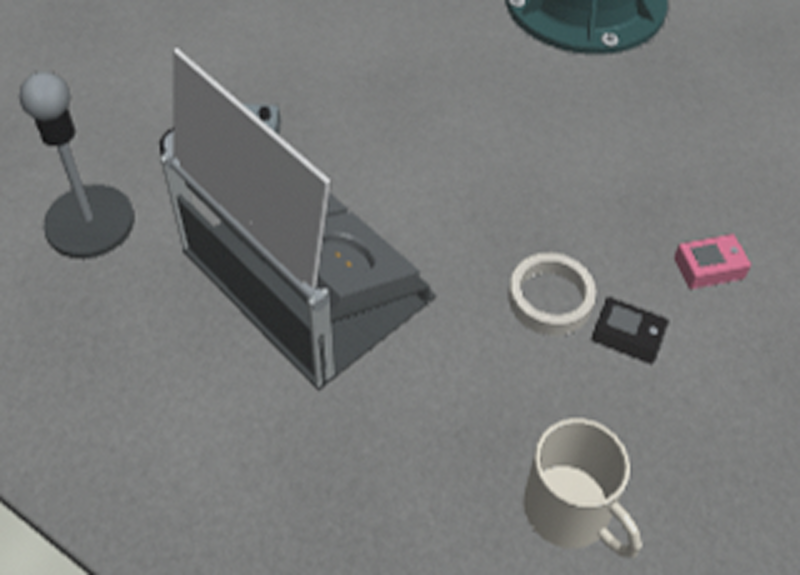

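The crops show the round pocket's gold contacts at about (236.7,166) and the oblong's at (279,175) in top-view pixels. The cover leans close to upright. Next come the dock pose, the cover angle and the puck position.

```bash
python3 - <<'E'
from h import *
c=imaging.get_calibration("top");p=cv2.imread("pics/top0.png");d=np.load("pics/top0.npy");X=cloud(c,d)
s=sensors.sense();T=toolT(s);print("tool axes cols\n",T[:3,:3].round(3))
# gold dots
f=p.astype(int);w=np.clip(f[...,2]-f[...,0]-12,0,None).astype(float)
res=[]
for (x0,x1,y0,y1) in [(228,246,158,175),(270,289,166,185)]:
    ww=w[y0:y1,x0:x1];v,u=np.mgrid[y0:y1,x0:x1];res.append(((u*ww).sum()/ww.sum(),(v*ww).sum()/ww.sum()));print(res[-1],ww.sum())
# iterate nest plane
res=np.array(res)
# plane fit on nest top from depth (left strip & right)
pts=[]
for (x0,x1,y0,y1) in [(222,250,186,190),(222,226,160,185),(262,266,160,190),(290,296,165,190)]:
    pts.append(X[y0:y1,x0:x1].reshape(-1,3))
P=np.concatenate(pts);m=P.mean(0);U,S,V=np.linalg.svd(P-m);n=V[2]*np.sign(V[2][2]);print("plane n",n.round(3),"at",m.round(4),"rms",S[2]/len(P)**.5,"yaw",np.degrees(np.arctan2(-n[1],-n[0])),"tilt",np.degrees(np.arccos(n[2])))
print("yaw deg",np.degrees(np.arctan2(-n[1],-n[0])))
n0=m-11e-3*n
F=onplane(c,res,n0,n);print("floors",F.round(4));dv=F[0]-F[1];print(np.linalg.norm(dv),"yaw from dots",np.degrees(np.arctan2(-dv[0],dv[1])))
mid=F.mean(0);print("mid",mid)
# cover edge
v,u=np.mgrid[0:384,0:512]
M=(X[...,2]>.17)&(u>205)&(u<320)&(v<160)
C=X[M];mm=C.mean(0);U,S,V=np.linalg.svd(C-mm);print("cover pts",len(C),C.min(0),C.max(0),"normal",V[2],"mean",mm)
# puck by depth
b=X[...,2];mk=(b>.015)&(u>325)&(u<360)&(v>175)&(v<208)
cv2.imwrite("pics/m.png",cv2.resize((mk[170:215,320:365]*255).astype(np.uint8),None,fx=8,fy=8,interpolation=0))
a=cv2.resize(p[165:245,290:370],None,fx=7,fy=7,interpolation=cv2.INTER_CUBIC);cv2.imwrite("pics/pk.png",a)
E
```

```text
tool axes cols
 [[-0.001  0.431  0.902]
 [-0.002  0.902 -0.431]
 [-1.    -0.002  0.   ]]
(np.float64(236.13957307060755), np.float64(165.72906403940885)) 609.0
(np.float64(278.5833333333333), np.float64(174.99666666666667)) 600.0
plane n [0.991 0.024 0.134] at [ 0.561  -0.0337  0.0838] rms 0.02218356850468679 yaw -178.6256471672326 tilt 82.28205531352707
yaw deg -178.6256471672326
floors [[ 0.4852 -0.0098  0.5568]
 [ 0.5143 -0.0729  0.3536]]
0.21478613582666675 yaw from dots 24.738716968861258
mid [ 0.49973733 -0.04132099  0.45520713]
cover pts 1090 [ 0.38645327 -0.15228152  0.17001579] [0.67285385 0.05851247 0.99035124] normal [ 0.92629426 -0.21364368  0.31037933] mean [ 0.61852812 -0.04659246  0.30346107]
```

View pics/pk.png

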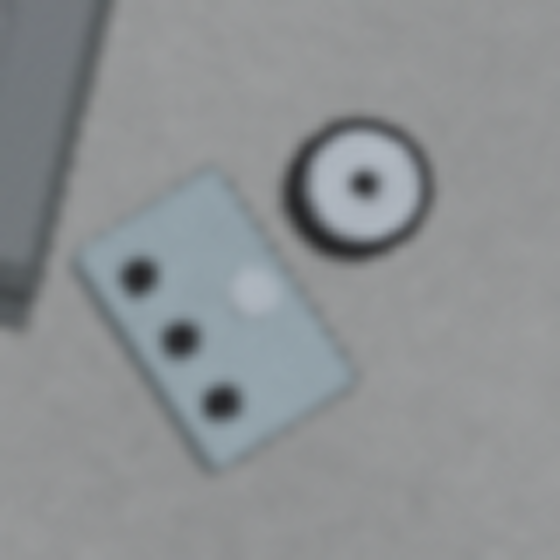

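The puck's top centre is at about (341.4,190.9). The pedal's long edge faces it from the lower left, running from (320,190) to (340,218). My plane fit was spoiled by invalid depth pixels, so I'll filter them out.

```bash
python3 - <<'E'
from h import *
c=imaging.get_calibration("top");d=np.load("pics/top0.npy");X=cloud(c,d)
res=np.array([(236.14,165.73),(278.58,175.0)])
yaw=0.2
P=[]
for (x0,x1,y0,y1) in [(222,250,184,188),(222,226,160,185),(264,267,170,190),(291,296,165,190)]:
    q=X[y0:y1,x0:x1];P.append(q[(d[y0:y1,x0:x1]>0)&(q[...,2]>.05)&(q[...,2]<.15)])
P=np.concatenate(P)
A=np.c_[P[:,:2],np.ones(len(P))];k=np.linalg.lstsq(A,P[:,2],rcond=None)[0]
print("slope",np.hypot(k[0],k[1]),"yaw",np.degrees(np.arctan2(k[1],k[0])),"rms",(A@k-P[:,2]).std())
off=None
for i in range(10):
    a=np.array([np.cos(yaw),np.sin(yaw)]);n=np.array([-.5*a[0],-.5*a[1],.8660254])
    off=np.median(P@n)          # nest top plane n.x=off
    F=onplane(c,res,n*(off-.011),n);dv=F[0]-F[1];yaw=np.arctan2(-dv[0],dv[1])
print("yaw",np.degrees(yaw),"floors",F.round(4),np.linalg.norm(dv),"mid",F.mean(0).round(4),"z where: nominal mid z ~.079-.081")
# model: floor plane passes dock origin height .075+.005/cos30
mid=F.mean(0)
# cover
v,u=np.mgrid[0:384,0:512]
M=(d>0)&(X[...,2]>.17)&(X[...,2]<.4)&(u>205)&(u<320)&(v<160)
C=X[M]-mid;L=np.c_[C@[a[0],a[1],0],C@[-a[1],a[0],0],X[M][:,2]];print("cover in dock frame (x from floor mid)",len(L),np.percentile(L,[1,50,99],axis=0).round(3))
q=np.polyfit(L[:,2],L[:,0],1);print("cover x=",q," angle",np.degrees(np.arctan2(1,-q[0])),"x at z=.15",np.polyval(q,.15))
t=L[L[:,2]>L[:,2].max()-.01];print("max z",np.percentile(L[:,2],[98,99.5]))
print("puck",onz(c,[(341.4,190.9)],.028).round(4))
print("pedal corners",onz(c,[(290+210/7,165+165/7),(290+355/7,165+378/7),(290+75/7,165+250/7),(290+213/7,165+472/7)],.035).round(4))
m=(X[...,2]>.19)&(d>0)&(u>340)&(u<385)&(v>90)&(v<140);print("mic head",X[m].mean(0),m.sum())
E
```

```text
slope 0.5594146172767838 yaw -13.20486904345965 rms 0.001976851120973158
yaw -12.723437374081124 floors [[ 0.594   0.0214  0.0794]
 [ 0.5693 -0.0878  0.0794]] 0.11194992316850864 mid [ 0.5816 -0.0332  0.0794] z where: nominal mid z ~.079-.081
cover in dock frame (x from floor mid) 1010 [[ 0.049 -0.105  0.172]
 [ 0.055 -0.002  0.258]
 [ 0.07   0.103  0.29 ]]
cover x= [-0.16202892  0.0973713 ]  angle 80.79641220055466 x at z=.15 0.07306695929018102
max z [0.2895173  0.29015759]
puck [[ 0.5356 -0.2591  0.028 ]]
pedal corners [[ 0.5409 -0.2006  0.035 ]
 [ 0.4594 -0.253   0.035 ]
 [ 0.5083 -0.1485  0.035 ]
 [ 0.4243 -0.1986  0.035 ]]
mic head [ 0.66753277 -0.27648835  0.21975879] 371
```

Positions are consistent: the floor spacing measures 112 mm and the dock yaw is −12.7°. The cover stands at about 81° and the tool points straight down. I'll write a helper that turns a world target into tool-axis rows, then go for the pack.

```bash
cat >> h.py <<'E'
# dock
YAW=np.radians(-12.72);DX=np.array([np.cos(YAW),np.sin(YAW),0]);DY=np.array([-np.sin(YAW),np.cos(YAW),0]);DN=-.5*DX+np.array([0,0,.8660254]);DU=.8660254*DX+np.array([0,0,.5])
FR=np.array([.594,.0214,.0794]);FO=np.array([.5693,-.0878,.0794]);DO=np.array([.584,-.0338,0])
def head(Rm): return np.degrees(np.arctan2(Rm[1,1],Rm[0,1]))
def plan(pos,hd,n,close):
    s=sensors.sense();T=toolT(s);p0=T[:3,3];Rm=T[:3,:3];h0=head(Rm)
    dh=(hd-h0+180)%360-180;out=[]
    dt=-dh/n
    for i in range(n):
        sh=Rm.T@((np.asarray(pos)-p0)/n*1000);out.append([*sh.round(1),round(dt,1),close])
        Rm=Rm@R.from_euler('x',dt,degrees=True).as_matrix()
    print("from",p0.round(4),"hd",round(h0,2));print(",\n".join(",".join(f"{x:g}" for x in r) for r in out))
def st():
    s=sensors.sense();print("t",round(s["clock"],2),"p",s["position"].round(4),"hd",round(head(toolT(s)[:3,:3]),2),"F",s["force"].round(2),"gap",round(s["finger_gap"],3),"j",s["joints"].round(2));return s
E
python3 -c "
from h import *
plan([.46,.283,.19],8.9,9,0)"
```

```text
from [0.3123 0.6535 0.2522] hd 64.46
7,-30.1,32.6,6.2,0,
7,-26.4,35.6,6.2,0,
7,-22.4,38.2,6.2,0,
7,-18.2,40.4,6.2,0,
7,-13.7,42.1,6.2,0,
7,-9.1,43.4,6.2,0,
7,-4.4,44.1,6.2,0,
7,0.4,44.3,6.2,0,
7,5.1,44,6.2,0
```

Call:
{"op": "move_arm", "data": {"series": [7,-30,33,6.2,0,7,-26,36,6.2,0,7,-22,38,6.2,0,7,-18,40,6.2,0,7,-14,42,6.2,0,7,-9,43,6.2,0,7,-4,44,6.2,0,7,0,44,6.2,0,7,5,44,6.2,0,0,0,0,0,0]}}

```text
clock: 1.35
position: [0.4556, 0.2706, 0.1838]
orientation: [1.114, 1.265, -1.126]
force: [-1.0, 0.8, 0.2]
finger_gap: 1.002
```

```bash
cat > w.py <<'E'
from h import *
import sys
def wr(name):
    s=st();p,d=imaging.grab_frame("wrist");c=imaging.get_calibration("wrist");T=toolT(s)@c["tool_from_camera"]
    cv2.imwrite(f"pics/{name}.png",p);np.save(f"pics/{name}.npy",d);np.save(f"pics/{name}T.npy",T);return p,d,c,T
if __name__=="__main__": wr(sys.argv[1])
E
python3 w.py w1
```

```text
t 1.35 p [0.4556 0.2706 0.1838] hd 6.92 F [-0.98  0.84  0.16] gap 1.002 j [-0.85  0.47  0.3   2.11 -0.24  0.6  -0.26]
```

View pics/w1.png

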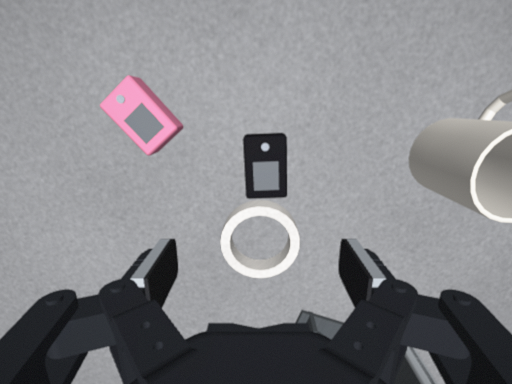

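The wrist view shows the black pack at (266,165), nearly aligned with the jaws. The tape sits just below it at (260,242), the pink look-alike is at (140,113) and the mug is on the right.

```bash
python3 - <<'E'
from h import *
p=cv2.imread("pics/w1.png");d=np.load("pics/w1.npy");T=np.load("pics/w1T.npy");c=imaging.get_calibration("wrist")
X=cloud(c,d,T);print("desk",X[100:120,220:240,2].mean(),"packtop",X[140:195,250:282,2].mean())
m=np.zeros((384,512),np.uint8);m[115:200,225:310]=(p[115:200,225:310].max(2)<75)*255
cs,_=cv2.findContours(m,0,cv2.CHAIN_APPROX_NONE);k=max(cs,key=cv2.contourArea);print(cv2.boundingRect(k))
r=cv2.minAreaRect((onz(c,k[:,0,:],.026,T)[:,:2]*1000).astype(np.float32));print(r)
t=((X[...,2]>.015)&(d>0)).astype(np.uint8)*255;t[:203]=0;t[285:]=0;t[:,:215]=0;t[:,305:]=0
cs,_=cv2.findContours(t,0,cv2.CHAIN_APPROX_NONE);k=max(cs,key=cv2.contourArea);print("tape",cv2.minEnclosingCircle((onz(c,k[:,0,:],.025,T)[:,:2]*1000).astype(np.float32)))
E
```

```text
desk 0.0019120975347881426 packtop 0.029278726523380774
(244, 133, 43, 65)
((459.8894348144531, 285.50347900390625), (42.72557830810547, 66.66439819335938), 8.63095474243164)
tape ((464.2923583984375, 197.9475860595703), 46.386287689208984)
```

```bash
python3 -c "
from h import *
plan([.460,.2845,.08],8.7,4,0)"
```

```text
from [0.4551 0.2732 0.1839] hd 7.14
26,1.7,-2.7,-0.4,0,
26,1.7,-2.7,-0.4,0,
26,1.7,-2.7,-0.4,0,
26,1.8,-2.7,-0.4,0
```

Call:
{"op": "move_arm", "data": {"series": [26,2,-3,-0.4,0,26,2,-3,-0.4,0,26,2,-3,-0.4,0,26,2,-3,-0.4,0,0,0,0,0,0]}}

```text
clock: 2.02
position: [0.4595, 0.2972, 0.0778]
orientation: [1.087, 1.291, -1.084]
force: [-0.5, -0.2, -0.2]
finger_gap: 1.002
```

```bash
python3 -c "
from h import *
st();plan([.460,.2845,.037],8.7,3,0)"
```

```text
t 2.02 p [0.4595 0.2972 0.0778] hd 9.65 F [-0.49 -0.24 -0.16] gap 1.002 j [-0.79  0.65  0.19  2.13 -0.31  0.39 -0.18]
from [0.4595 0.2972 0.0778] hd 9.65
13.6,-0.5,4.3,0.3,0,
13.6,-0.5,4.3,0.3,0,
13.6,-0.5,4.3,0.3,0
```

Call:
{"op": "move_arm", "data": {"series": [14,0,4,0.3,0,14,0,4,0.3,0,10,0,3,0.2,0,0,0,0,0,0,0,0,0,0,0]}}

```text
clock: 2.65
position: [0.4621, 0.2874, 0.0392]
orientation: [1.1, 1.285, -1.091]
force: [0.4, -0.7, -0.2]
finger_gap: 1.0
```

```bash
python3 -c "
from h import *
st();plan([.460,.2845,.037],8.7,1,0)"
```

```text
t 2.65 p [0.4621 0.2874 0.0392] hd 8.88 F [ 0.36 -0.66 -0.2 ] gap 1.0 j [-0.74  0.71  0.14  2.14 -0.34  0.31 -0.15]
from [0.4621 0.2874 0.0392] hd 8.88
2.2,-2.5,2.6,0.2,0
```

Call:
{"op": "move_arm", "data": {"series": [2,-2,3,0,0,0,0,0,0,0,0,0,0,0,1,0,0,0,0,1,0,0,0,0,1,0,0,0,0,1,0,0,0,0,1,0,0,0,0,1]}}

```text
clock: 3.65
position: [0.4611, 0.2845, 0.0385]
orientation: [1.101, 1.285, -1.089]
force: [-1.0, -0.1, 1.3]
finger_gap: 0.493
```

```bash
python3 w.py w2
```

```text
t 3.65 p [0.4611 0.2845 0.0385] hd 8.89 F [-1.02 -0.14  1.25] gap 0.493 j [-0.73  0.71  0.14  2.15 -0.34  0.3  -0.15]
```

View pics/w2.png

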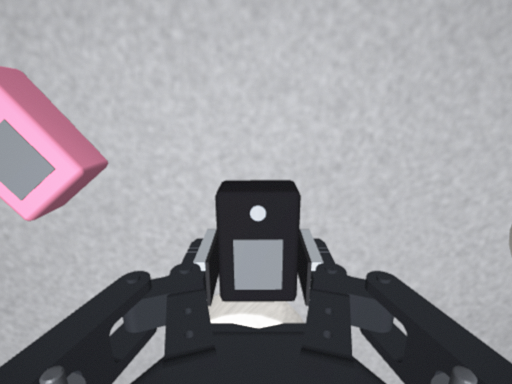

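The grip holds: the opening is about 42 mm and the pads sit on both sides of the pack. Next I'll check the pack's centre in the tool frame, then lift.

```bash
python3 - <<'E'
from h import *
p=cv2.imread("pics/w2.png");T=np.load("pics/w2T.npy");c=imaging.get_calibration("wrist");s=sensors.sense()
# top-face far edge row ~191?, print brightness column
print(p[174:205,240].max(1), p[285:310,225].max(1))
for v in (183,192,300): print(v,((onz(c,[(258,v)],.028,T)[0]-s["position"])@toolT(s)[:3,:3]).round(4))
E
```

```text
[196 195 192 191 189 173 117  41  26  31  33  31  32  31  29  30  32  35
  40  42  44  45  45  46  45  45  46  42  45  44  43] [ 43  44  46  45  45  43  42  43  45  43  44  43  42  43  40  48 125 188
 207 208 208 212 215 218 215]
183 [ 0.0108 -0.0005 -0.0371]
192 [ 0.0107 -0.0005 -0.0324]
300 [ 0.0101 -0.0005  0.0312]
```

Call:
{"op": "move_arm", "data": {"series": [-15,0,0,0,1,-40,0,0,0,1,-50,0,0,0,1,-45,0,0,0,1,0,0,0,0,1]}}

```text
clock: 4.32
position: [0.4607, 0.283, 0.1951]
orientation: [1.102, 1.285, -1.089]
force: [0.5, -0.2, -1.3]
finger_gap: 0.496
```

```bash
python3 -c "
from h import *
st();plan([.530,-.0787,.22],77.3,10,1)"
```

```text
t 4.33 p [0.4607 0.283  0.1951] hd 8.88 F [ 0.54 -0.22 -1.32] gap 0.496 j [-0.85  0.46  0.3   2.09 -0.24  0.62 -0.23]
from [0.4607 0.283  0.1951] hd 8.88
-2.9,1.3,36.8,-6.8,1,
-2.9,-3.1,36.7,-6.8,1,
-2.9,-7.5,36,-6.8,1,
-2.9,-11.7,34.9,-6.8,1,
-2.9,-15.8,33.2,-6.8,1,
-2.9,-19.6,31.1,-6.8,1,
-2.9,-23.2,28.6,-6.8,1,
-2.9,-26.4,25.6,-6.8,1,
-2.9,-29.3,22.3,-6.8,1,
-2.9,-31.7,18.6,-6.8,1
```

Call:
{"op": "move_arm", "data": {"series": [-3,1,37,-6.8,1,-3,-3,37,-6.8,1,-3,-7,36,-6.8,1,-3,-12,35,-6.8,1,-3,-16,33,-6.8,1,-3,-20,31,-6.8,1,-3,-23,29,-6.8,1,-3,-26,26,-6.8,1,-3,-25,20,-6.8,1,-3,-20,12,-6.8,1]}}

```text
clock: 5.58
position: [0.5272, -0.0678, 0.2164]
orientation: [0.149, 1.583, -0.136]
force: [-0.4, 0.3, -1.2]
finger_gap: 0.496
```

Call:
{"op": "move_arm", "data": {"series": [0,0,0,0,1,0,0,0,0,1]}}

```text
clock: 5.82
position: [0.5257, -0.0693, 0.2153]
orientation: [0.154, 1.585, -0.141]
force: [0.4, 0.0, -1.3]
finger_gap: 0.496
```

```bash
python3 w.py w3;python3 -c "
from h import *
plan([.5591,-.0855,.17],77.3,4,1)"
```

```text
t 5.83 p [ 0.5257 -0.0693  0.2153] hd 79.29 F [ 0.36  0.03 -1.27] gap 0.496 j [ 0.06  0.41 -0.02  2.07 -0.    0.69  1.44]
from [ 0.5258 -0.0693  0.2153] hd 79.32
11.1,-2.5,9.2,0.5,1,
11.1,-2.4,9.2,0.5,1,
11.1,-2.3,9.2,0.5,1,
11.1,-2.3,9.2,0.5,1
```

View pics/w3.png

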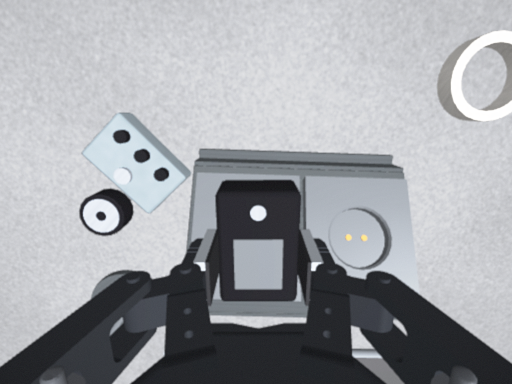

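The wrist view shows the pack held over the oblong nest. The round pocket's dots are at (349,238) and (364,238), the puck at (100,212) and the pedal above it. I'll use those dots to cross-check the calibration.

```bash
python3 - <<'E'
from h import *
p=cv2.imread("pics/w3.png").astype(int);T=np.load("pics/w3T.npy");c=imaging.get_calibration("wrist")
w=np.clip(p[...,2]-p[...,0]-30,0,None).astype(float);w[:220]=0;w[260:]=0;w[:,:330]=0;w[:,385:]=0
v,u=np.mgrid[0:384,0:512];uv=((u*w).sum()/w.sum(),(v*w).sum()/w.sum());print(uv)
print("FR wrist",onplane(c,[uv],FR,DN,T).round(4),"FR top",FR)
m=((p.max(2)<60)).astype(np.uint8)*255;m[:180]=0;m[245:]=0;m[:,:70]=0;m[:,140:]=0
mm=(np.abs(u-100)<45)&(np.abs(v-212)<35)&(p.min(2)>130)&(p[...,0]>p[...,2]+8)
print("puck grille centroid", onz(c,[(100.5,214.5)],.028,T).round(4))
# rear nest edges/front edge of nest in dock frame
for q in [(193,172),(404,179),(298,176),(190,262),(416,280)]:
    P=onplane(c,[q],FO+DN*.011,DN,T)[0]-DO; print(q,round(P@DX*1000,1),round(P@DY*1000,1))
E
```

```text
(np.float64(355.73371785628456), np.float64(237.25018024513338))
FR wrist [[0.5936 0.0194 0.0794]] FR top [0.594  0.0214 0.0794]
puck grille centroid [[ 0.5341 -0.2617  0.028 ]]
(193, 172) -60.4 -114.9
(404, 179) -60.4 104.3
(298, 176) -59.9 -6.5
(190, 262) 17.2 -110.1
(416, 280) 26.5 105.2
```

```bash
sed -i 's/^FR=.*/FR=np.array([.5938,.0203,.0794]);FO=np.array([.569,-.0889,.0794]);DO=np.array([.584,-.035,0])/' h.py; python3 -c "
from h import *
plan([.5593,-.0867,.150],77.3,4,1)"
```

```text
from [ 0.5258 -0.0693  0.2153] hd 79.32
16.1,-2.8,9.4,0.5,1,
16.1,-2.7,9.4,0.5,1,
16.1,-2.7,9.4,0.5,1,
16.1,-2.6,9.4,0.5,1
```

Call:
{"op": "move_arm", "data": {"series": [14,-3,9,0.5,1,14,-3,9,0.5,1,12,-2,6,0.5,1,8,-1,4,0.5,1,0,0,0,0,1,0,0,0,0,1]}}

```text
clock: 6.62
position: [0.5518, -0.0808, 0.1615]
orientation: [0.18, 1.587, -0.167]
force: [-0.2, 0.0, -0.0]
finger_gap: 0.495
```

```bash
python3 -c "
from h import *
st();plan([.5593,-.0867,.140],77.3,2,1)"
```

```text
t 6.62 p [ 0.5518 -0.0808  0.1615] hd 77.39 F [-0.17  0.02 -0.02] gap 0.495 j [ 0.07  0.52 -0.01  2.05 -0.01  0.6   1.43]
from [ 0.5518 -0.0808  0.1615] hd 77.39
10.7,-2.1,4.5,0,1,
10.7,-2.1,4.5,0,1
```

Call:
{"op": "move_arm", "data": {"series": [10,-2,5,0,1,10,-2,5,0,1,0,0,0,0,1,0,0,0,0,1]}}

```text
clock: 7.12
position: [0.5611, -0.0872, 0.1405]
orientation: [0.18, 1.585, -0.167]
force: [-0.3, 0.3, -0.7]
finger_gap: 0.493
```

```bash
python3 -c "
from h import *
st();plan([.5593,-.0867,.134],77.3,2,1)"
```

```text
t 7.12 p [ 0.5611 -0.0872  0.1405] hd 77.38 F [-0.3   0.3  -0.69] gap 0.493 j [ 0.08  0.56 -0.01  2.04 -0.01  0.57  1.44]
from [ 0.5611 -0.0872  0.1405] hd 77.38
3.3,0,-0.9,0,1,
3.3,0,-0.9,0,1
```

Call:
{"op": "move_arm", "data": {"series": [2,0,-2,0,1,2,0,0,0,1,0,0,0,0,1]}}

```text
clock: 7.5
position: [0.5589, -0.0865, 0.1368]
orientation: [0.18, 1.585, -0.167]
force: [-0.0, 0.4, -0.6]
finger_gap: 0.492
```

Call:
{"op": "move_arm", "data": {"series": [3,0,0,0,1,3,0,0,0,1]}}

```text
clock: 7.75
position: [0.559, -0.0864, 0.1307]
orientation: [0.18, 1.584, -0.167]
force: [0.3, 0.4, -0.5]
finger_gap: 0.498
```

Call:
{"op": "move_arm", "data": {"series": [2,0,0,0,1,2,0,0,0,1]}}

```text
clock: 8.0
position: [0.5585, -0.0862, 0.1287]
orientation: [0.18, 1.586, -0.167]
force: [-5.9, 0.4, 19.8]
finger_gap: 0.493
```

Call:
{"op": "move_arm", "data": {"series": [2,0,0,0,1,2,0,0,0,1]}}

```text
clock: 8.25
position: [0.5586, -0.0862, 0.1289]
orientation: [0.181, 1.585, -0.167]
force: [-5.1, 0.9, 16.6]
finger_gap: 0.492
```

Call:
{"op": "move_arm", "data": {"series": [4,0,0,0,1,4,0,0,0,1]}}

```text
clock: 8.5
position: [0.5566, -0.0856, 0.1254]
orientation: [0.181, 1.588, -0.167]
force: [-6.4, 1.1, 19.1]
finger_gap: 0.492
```

```bash
python3 w.py w4
```

```text
t 8.5 p [ 0.5566 -0.0856  0.1254] hd 77.34 F [-6.44  1.07 19.14] gap 0.492 j [ 0.08  0.58 -0.01  2.05 -0.01  0.54  1.44]
```

View pics/w4.png

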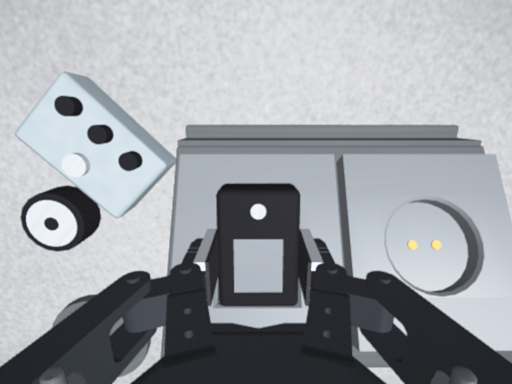

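The pack is in the oblong pocket and has begun to pivot: its rear edge is now at row 305, up from 300. The tool has slid about 2 mm towards the front, so I'll push on with a small rearward correction.

Call:
{"op": "move_arm", "data": {"series": [4,0,1,0,1,4,0,1,0,1]}}

```text
clock: 8.8
position: [0.5544, -0.0852, 0.1212]
orientation: [0.182, 1.596, -0.167]
force: [-7.9, 2.2, 16.4]
finger_gap: 0.495
```

Call:
{"op": "move_arm", "data": {"series": [4,0,1.5,0,1,4,0,1.5,0,1]}}

```text
clock: 9.05
position: [0.5526, -0.0847, 0.1165]
orientation: [0.182, 1.605, -0.166]
force: [-7.8, 1.3, 17.4]
finger_gap: 0.496
```

```bash
python3 w.py w5; python3 - <<'E'
from h import *
p,d=imaging.grab_frame("scene");cv2.imwrite("pics/s5.png",cv2.resize(p[150:300,150:330],None,fx=4,fy=4,interpolation=cv2.INTER_CUBIC))
E
```

```text
t 9.05 p [ 0.5526 -0.0847  0.1165] hd 77.36 F [-7.81  1.35 17.38] gap 0.496 j [ 0.08  0.59 -0.01  2.05 -0.01  0.54  1.44]
```

View pics/w5.png

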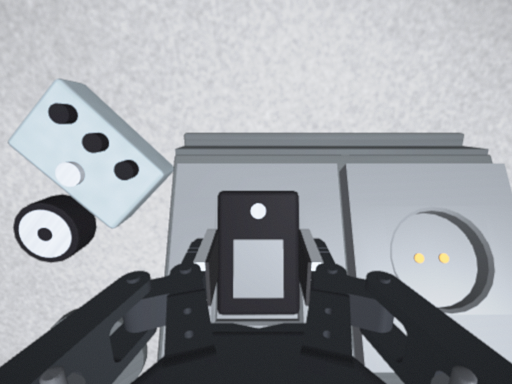

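View pics/s5.png

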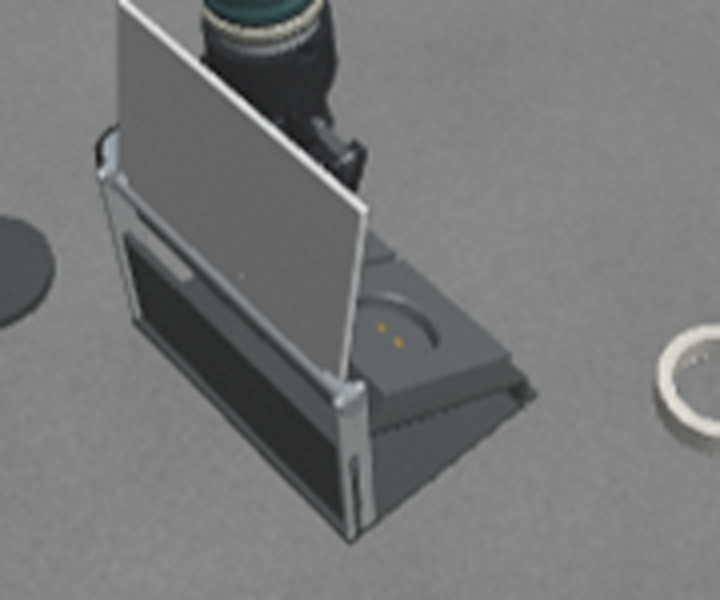

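The pack is tilting and its rear edge is now at row 314, with the pocket's rear wall visible just behind it. Next I'll measure its tilt from depth.

```bash
cat > tilt.py <<'E'
from h import *
import sys
def tilt(name,u0,u1,v0,v1,F):
    d=np.load(f"pics/{name}.npy");T=np.load(f"pics/{name}T.npy");c=imaging.get_calibration("wrist");X=cloud(c,d,T)
    q=X[v0:v1,u0:u1][d[v0:v1,u0:u1]>0]
    L=np.c_[(q-F)@DX,(q-F)@DY,q[:,2]];A=np.c_[L[:,:2],np.ones(len(L))];med=np.ones(len(L),bool)
    for i in range(4):
        k=np.linalg.lstsq(A[med],L[med,2],rcond=None)[0];r=L[:,2]-A@k;med=abs(r)<.004
    print("slope x deg",np.degrees(np.arctan(k[0])).round(1),"slope y deg",np.degrees(np.arctan(k[1])).round(1),"inl",med.mean().round(2))
    w=(q-F)@DN;print("height above floor along n: first/last rows",[round(float(np.median(((X[v,u0:u1]-F)@DN)))*1000,1) for v in (v0,(v0+v1)//2,v1-1)])
if __name__=="__main__":
    a=sys.argv;tilt(a[1],*map(int,a[2:6]),FO if a[6]=='o' else FR)
E
python3 tilt.py w5 225 293 197 308 o; python3 tilt.py w4 225 293 190 300 o; python3 - <<'E'
from h import *
c=imaging.get_calibration("wrist");T=np.load("pics/w5T.npy")
for q in [(258,193),(258,314),(258,322)]:
    print([ (round(float((onplane(c,[q],FO+DN*w,DN,T)[0]-FO)@DU)*1000,1)) for w in (.011,.02,.028,.034)])
E
```

```text
slope x deg 17.3 slope y deg 0.0 inl 1.0
height above floor along n: first/last rows [40.7, 34.7, 28.0]
slope x deg 6.2 slope y deg 0.0 inl 1.0
height above floor along n: first/last rows [50.0, 40.6, 27.5]
[-40.2, -37.7, -35.6, -33.9]
[31.8, 30.4, 29.2, 28.4]
[36.0, 34.4, 33.0, 32.0]
```

The pivot works: tilt is now 17° of 30° and the rear bottom edge is on the floor. But the front bottom edge is at u ≈ −38.7, past the front wall at −35.5, so I'll shift 6 mm up-slope before pressing on.

Call:
{"op": "move_arm", "data": {"series": [-2,0,4,0,1,-1.5,0,3,0,1,0,0,0,0,1]}}

```text
clock: 9.52
position: [0.5565, -0.0856, 0.12]
orientation: [0.182, 1.611, -0.166]
force: [-0.9, 0.2, 2.2]
finger_gap: 0.492
```

```bash
python3 w.py w6; python3 tilt.py w6 225 293 197 308 o
```

```text
t 9.53 p [ 0.5565 -0.0856  0.12  ] hd 77.38 F [-0.94  0.16  2.25] gap 0.492 j [ 0.09  0.59 -0.01  2.04 -0.01  0.56  1.44]
slope x deg 15.7 slope y deg -0.1 inl 1.0
height above floor along n: first/last rows [42.5, 35.6, 28.3]
```

Call:
{"op": "move_arm", "data": {"series": [0,0,4,0,1,4,0,3,0,1,4,0,2.5,0,1]}}

```text
clock: 9.95
position: [0.556, -0.0855, 0.1158]
orientation: [0.184, 1.635, -0.165]
force: [-15.3, 3.5, 52.5]
finger_gap: 0.494
```

```bash
python3 w.py w7; python3 tilt.py w7 225 293 197 308 o
```

```text
t 9.95 p [ 0.556  -0.0855  0.1158] hd 77.39 F [-15.28   3.51  52.54] gap 0.494 j [ 0.09  0.61 -0.01  2.03 -0.01  0.58  1.44]
slope x deg 20.5 slope y deg -0.0 inl 1.0
height above floor along n: first/last rows [37.9, 33.2, 28.1]
```

View pics/w7.png

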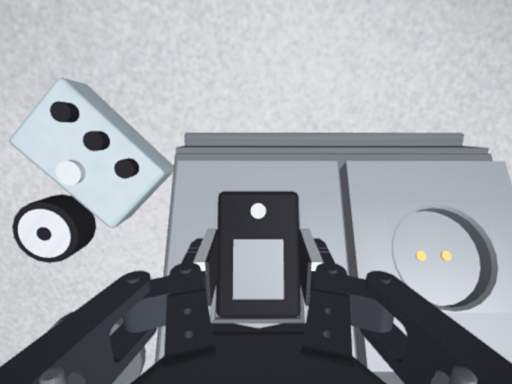

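```bash
python3 - <<'E'
from h import *
c=imaging.get_calibration("wrist");T=np.load("pics/w7T.npy")
for q,w in [((258,193),.038),((258,316),.028),((258,322),.011)]:
    P=onplane(c,[q],FO+DN*w,DN,T)[0]-FO;print(q,(P@DU*1000).round(1),(P@DY*1000).round(1))
print(toolT(sensors.sense())[:3,:3].round(3))
E
```

```text
(258, 193) -29.9 -0.7
(258, 316) 32.0 -0.7
(258, 322) 37.2 -0.6
[[-0.07   0.218  0.973]
 [ 0.019  0.976 -0.218]
 [-0.997  0.004 -0.072]]
```

The tool has tilted about 4° under load and the force reached 52 N, so I'll stop pressing. The front bottom edge is now at u ≈ −34.5, just inside the pocket. I'll unload slightly up-slope, release, and look.

Call:
{"op": "move_arm", "data": {"series": [-3,0,3,0,1,-1,0,2,0,1,0,0,0,0,0,0,0,0,0,0,0,0,0,0,0,-20,0,-5,0,0,-30,0,-10,0,0,-30,0,-10,0,0,0,0,0,0,0]}}

```text
clock: 11.12
position: [0.5444, -0.0833, 0.2066]
orientation: [0.184, 1.628, -0.165]
force: [0.5, 0.9, -0.2]
finger_gap: 0.998
```

```bash
python3 w.py w8; python3 -c "
from h import *
print(toolT(sensors.sense())[:3,:3].round(3))"
```

```text
t 11.12 p [ 0.5444 -0.0833  0.2066] hd 77.37 F [ 0.54  0.86 -0.24] gap 0.998 j [ 0.08  0.46 -0.01  2.   -0.02  0.74  1.44]
[[-0.065  0.219  0.974]
 [ 0.019  0.976 -0.218]
 [-0.998  0.004 -0.067]]
```

View pics/w8.png

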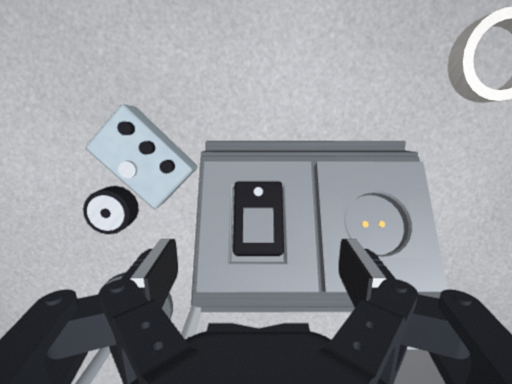

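```bash
python3 tilt.py w8 240 279 188 248 o; python3 - <<'E'
from h import *
c=imaging.get_calibration("wrist");T=np.load("pics/w8T.npy")
for q,w in [((258,182),.03),((258,254),.028),((230,262),.011),((285,262),.011),((258,263),.011),((232,210),.028),((284,210),.028)]:
    P=onplane(c,[q],FO+DN*w,DN,T)[0]-FO;print(q,(P@DU*1000).round(1),(P@DY*1000).round(1))
p=cv2.imread("pics/w8.png");cv2.imwrite("pics/w8c.png",cv2.resize(p[165:275,205:310],None,fx=6,fy=5.4,interpolation=cv2.INTER_CUBIC))
E
```

```text
slope x deg 30.2 slope y deg -0.1 inl 1.0
height above floor along n: first/last rows [27.9, 28.4, 27.9]
(258, 182) -32.4 -0.6
(258, 254) 30.6 -0.6
(230, 262) 36.4 -25.5
(285, 262) 36.4 23.5
(258, 263) 37.3 -0.5
(232, 210) -7.1 -23.4
(284, 210) -7.1 22.3
```

View pics/w8c.png

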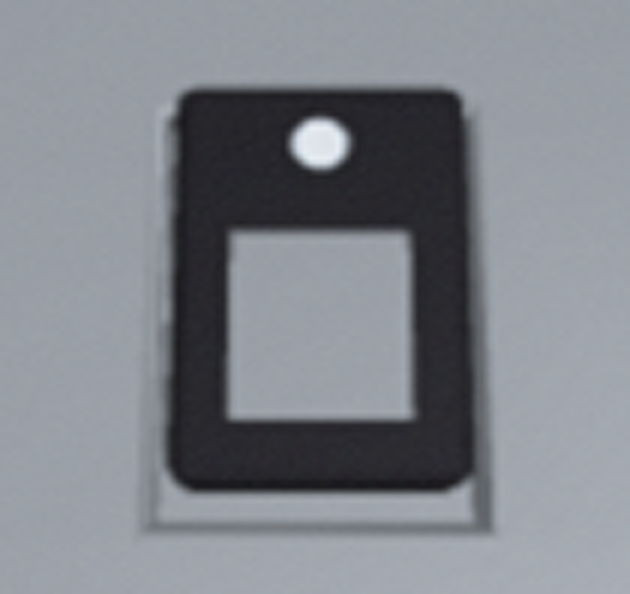

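The pack is seated: its top slopes 30.2° and stands 28 mm above the pocket floor. In the crop it lies within the pocket outline all round. Next is the puck.

```bash
python3 -c "
from h import *
plan([.535,-.260,.19],32.7,6,0)"
```

```text
from [ 0.544  -0.0832  0.2055] hd 77.37
2.1,-29.1,5.1,7.4,0,
2.1,-28.2,8.9,7.4,0,
2.1,-26.8,12.4,7.4,0,
2.1,-25,15.8,7.4,0,
2.1,-22.7,18.9,7.4,0,
2.1,-20.1,21.7,7.4,0
```

Call:
{"op": "move_arm", "data": {"series": [2,-29,5,7.4,0,2,-28,9,7.4,0,2,-27,12,7.4,0,2,-25,16,7.4,0,2,-20,17,7.4,0,2,-16,16,7.4,0,0,0,0,0,0,0,0,0,0,0]}}

```text
clock: 12.18
position: [0.5319, -0.2514, 0.1865]
orientation: [0.785, 1.496, -0.81]
force: [0.4, 0.1, -0.4]
finger_gap: 1.0
```

```bash
python3 w.py w9
```

```text
t 12.18 p [ 0.5319 -0.2514  0.1865] hd 32.0 F [ 0.36  0.11 -0.42] gap 1.0 j [ 0.2   0.54  0.23  1.94 -0.16  0.76  1.08]
```

View pics/w9.png

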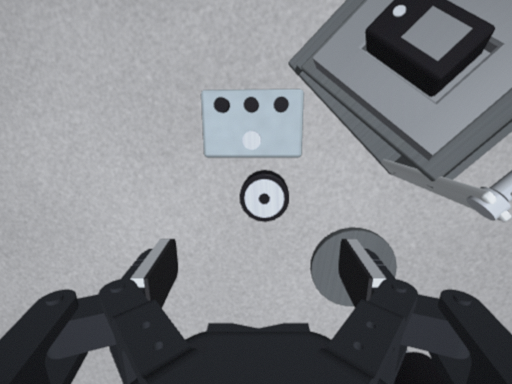

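The puck's top centre is at (264,198), with the pedal's edge parallel to the jaw line at row 157. The mic's foot is at (355,265), close to the right finger, so I'll measure those clearances.

```bash
python3 - <<'E'
from h import *
c=imaging.get_calibration("wrist");T=np.load("pics/w9T.npy");p=cv2.imread("pics/w9.png");d=np.load("pics/w9.npy")
g=p.max(2);m=np.zeros_like(g);m[165:225,235:295]=(g[165:225,235:295]<80)*255
cs,_=cv2.findContours(m,0,cv2.CHAIN_APPROX_NONE);k=max(cs,key=cv2.contourArea);print(cv2.boundingRect(k))
# grille (bright blueish)
f=p.astype(int);m2=np.zeros_like(g);m2[165:225,235:295]=((f[...,0]-f[...,2])[165:225,235:295]>15)*255
cs,_=cv2.findContours(m2,0,cv2.CHAIN_APPROX_NONE);k=max(cs,key=cv2.contourArea);P=onz(c,k[:,0,:],.028,T)[:,:2];print("grille",cv2.minEnclosingCircle((P*1000).astype(np.float32)),cv2.boundingRect(k))
print("pedal edge",onz(c,[(206,157),(302,157)],.035,T).round(4))
for q in [(355,267),(312,267),(396,267),(355,229),(355,306)]: print("foot",q,onz(c,[q],.005,T).round(4))
X=cloud(c,d,T);mm=(X[...,2]>.05)&(X[...,2]<.4)&(d>.1);S=X[mm];S=S[(S[:,0]>.6)&(S[:,1]<-.2)];print(len(S)); 
t=imaging.get_calibration("top");Xt=cloud(t,np.load("pics/top0.npy"))
for z0,z1 in [(.003,.02),(.03,.08),(.08,.13),(.13,.18),(.18,.25)]:
    v,u=np.mgrid[0:384,0:512];q=(u>325)&(u<385)&(v<165)&(v>90)&(Xt[...,2]>z0)&(Xt[...,2]<z1);print(z0,q.sum(),Xt[q].mean(0).round(3) if q.any() else None, Xt[q].min(0).round(3),Xt[q].max(0).round(3))
E
```

```text
(240, 170, 49, 51)
grille ((535.3240966796875, -261.5719909667969), 21.020458221435547) (245, 179, 39, 39)
pedal edge [[ 0.4622 -0.2549  0.035 ]
 [ 0.5438 -0.2033  0.035 ]]
foot (355, 267) [[ 0.6762 -0.2802  0.005 ]]
foot (312, 267) [[ 0.6335 -0.3085  0.005 ]]
foot (396, 267) [[ 0.7163 -0.2536  0.005 ]]
foot (355, 229) [[ 0.6471 -0.241   0.005 ]]
foot (355, 306) [[ 0.7083 -0.3233  0.005 ]]
1137
0.003 1064 [ 0.68  -0.283  0.011] [ 0.615 -0.391  0.003] [ 0.831 -0.228  0.02 ]
0.03 34 [ 0.669 -0.277  0.057] [ 0.666 -0.284  0.031] [ 0.676 -0.274  0.08 ]
0.08 30 [ 0.669 -0.278  0.103] [ 0.667 -0.285  0.081] [ 0.675 -0.275  0.122]
0.13 71 [ 0.662 -0.272  0.165] [ 0.656 -0.289  0.149] [ 0.68  -0.263  0.179]
0.18 379 [ 0.667 -0.276  0.219] [ 0.649 -0.302  0.18 ] [ 0.693 -0.257  0.231]
```

```bash
python3 -c "
from h import *
plan([.5366,-.2613,.08],32.7,4,0)"
```

```text
from [ 0.5318 -0.2515  0.1866] hd 32.0
26.4,1,4.2,-0.2,0,
26.4,1,4.2,-0.2,0,
26.4,1,4.2,-0.2,0,
26.4,1,4.2,-0.2,0
```

Call:
{"op": "move_arm", "data": {"series": [26,1,4,-0.2,0,26,1,4,-0.2,0,26,1,4,-0.2,0,26,1,3,0,0,0,0,0,0,0,0,0,0,0,0]}}

```text
clock: 12.98
position: [0.5403, -0.2514, 0.0809]
orientation: [0.769, 1.503, -0.782]
force: [1.3, -0.1, 0.5]
finger_gap: 0.999
```

```bash
python3 -c "
from h import *
st();plan([.5366,-.2613,.037],32.7,3,0)"
```

```text
t 12.97 p [ 0.5403 -0.2514  0.0809] hd 33.62 F [ 1.3  -0.11  0.54] gap 0.999 j [ 0.24  0.7   0.17  1.97 -0.2   0.56  1.13]
from [ 0.5403 -0.2514  0.0809] hd 33.62
14.6,-2.2,2.9,0.3,0,
14.6,-2.2,2.9,0.3,0,
14.6,-2.2,2.9,0.3,0
```

Call:
{"op": "move_arm", "data": {"series": [7,-2,3,0.3,0,7,-2,3,0.3,0,7,-2,3,0.3,0,0,0,0,0,0,0,0,0,0,0]}}

```text
clock: 13.6
position: [0.5401, -0.263, 0.0607]
orientation: [0.781, 1.494, -0.795]
force: [-0.6, 0.5, -0.3]
finger_gap: 0.999
```

```bash
python3 -c "
from h import *
print(toolT(st())[:3,:3].round(3));plan([.5366,-.2613,.037],32.7,2,0)"
```

```text
t 13.6 p [ 0.5401 -0.263   0.0607] hd 32.67 F [-0.62  0.47 -0.31] gap 0.999 j [ 0.27  0.73  0.16  1.97 -0.21  0.53  1.14]
[[-0.062  0.841  0.537]
 [ 0.024  0.539 -0.842]
 [-0.998 -0.039 -0.054]]
from [ 0.5401 -0.263   0.0607] hd 32.67
12,-0.5,-1,-0,0,
12,-0.5,-1,-0,0
```

Call:
{"op": "move_arm", "data": {"series": [12,0,-1,0,0,11,-1,-1,0,0,0,0,0,0,0,0,0,0,0,0]}}

```text
clock: 14.1
position: [0.5363, -0.2607, 0.036]
orientation: [0.781, 1.495, -0.794]
force: [-0.2, -0.4, 0.3]
finger_gap: 1.001
```

```bash
python3 -c "
from h import *
st();plan([.5366,-.2613,.037],32.7,1,0)"; python3 w.py w10
```

```text
t 14.1 p [ 0.5363 -0.2607  0.036 ] hd 32.7 F [-0.19 -0.43  0.27] gap 1.001 j [ 0.28  0.76  0.15  1.98 -0.22  0.48  1.15]
from [ 0.5363 -0.2607  0.036 ] hd 32.7
-1.1,-0.1,0.7,-0,0
t 14.1 p [ 0.5363 -0.2607  0.036 ] hd 32.7 F [-0.19 -0.43  0.27] gap 1.001 j [ 0.28  0.76  0.15  1.98 -0.22  0.48  1.15]
```

View pics/w10.png

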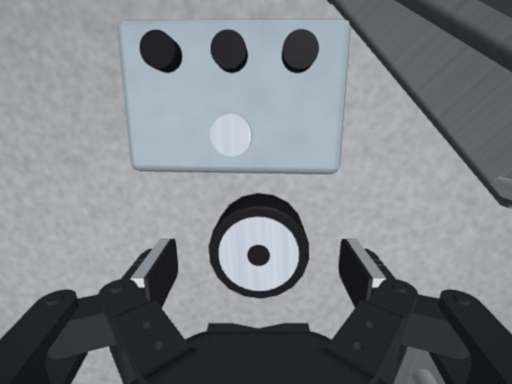

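The puck is centred between the pads at (258,254) and the fingers are clear of the pedal. I'll check the fore-aft offset, then close.

```bash
python3 -c "
from h import *
c=imaging.get_calibration('wrist');T=np.load('pics/w10T.npy');s=sensors.sense();print(((onz(c,[(258.5,254.5)],.028,T)[0]-s['position'])@toolT(s)[:3,:3]).round(4))"
```

```text
[ 0.008  -0.0006  0.0008]
```

Call:
{"op": "move_arm", "data": {"series": [-1,0,0,0,0.3,0,0,0,0,1,0,0,0,0,1,0,0,0,0,1,0,0,0,0,1,0,0,0,0,1]}}

```text
clock: 14.9
position: [0.537, -0.261, 0.0382]
orientation: [0.781, 1.493, -0.794]
force: [-0.3, 0.6, 0.9]
finger_gap: 0.6
```

Call:
{"op": "move_arm", "data": {"series": [-15,0,0,0,1,-35,0,0,0,1,-50,0,0,0,1,-45,0,0,0,1,0,0,0,0,1]}}

```text
clock: 15.52
position: [0.5461, -0.2647, 0.1896]
orientation: [0.781, 1.493, -0.794]
force: [0.2, -0.7, -1.8]
finger_gap: 0.596
```

```bash
python3 w.py w11; python3 -c "
from h import *
plan([.572,.0255,.20],77.3,10,1)"
```

```text
t 15.53 p [ 0.5461 -0.2647  0.1896] hd 32.67 F [ 0.17 -0.66 -1.83] gap 0.596 j [ 0.22  0.55  0.22  1.9  -0.16  0.77  1.1 ]
from [ 0.5447 -0.2638  0.1877] hd 32.69
-0.6,17.9,-22.9,-4.5,1,
-0.6,19.6,-21.5,-4.5,1,
-0.6,21.2,-19.9,-4.5,1,
-0.6,22.7,-18.2,-4.5,1,
-0.6,24,-16.4,-4.5,1,
-0.6,25.2,-14.5,-4.5,1,
-0.6,26.3,-12.4,-4.5,1,
-0.6,27.2,-10.4,-4.5,1,
-0.6,27.9,-8.2,-4.5,1,
-0.6,28.4,-6,-4.5,1
```

View pics/w11.png

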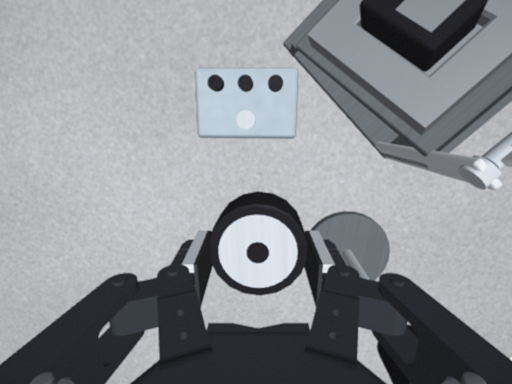

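The puck is held level at (258,250), lifted clear, and the pedal has not moved. Next I'll carry it over to the round nest.

Call:
{"op": "move_arm", "data": {"series": [-2,18,-23,-4.5,1,-2,20,-22,-4.5,1,-2,21,-20,-4.5,1,-2,23,-18,-4.5,1,-2,24,-16,-4.5,1,-1,25,-15,-4.5,1,0,26,-12,-4.5,1,0,27,-10,-4.5,1,0,24,-8,-4.5,1,0,16,-4,-4.5,1]}}

```text
clock: 16.82
position: [0.5608, 0.0314, 0.2025]
orientation: [0.146, 1.642, -0.108]
force: [-0.2, -0.2, -1.4]
finger_gap: 0.6
```

Call:
{"op": "move_arm", "data": {"series": [0,0,0,0,1,0,0,0,0,1]}}

```text
clock: 17.08
position: [0.5607, 0.033, 0.2024]
orientation: [0.143, 1.643, -0.106]
force: [0.4, -1.0, -1.3]
finger_gap: 0.6
```

```bash
python3 w.py w12; python3 -c "
from h import *
plan([.586,.0218,.15],77.3,4,1)"
```

```text
t 17.07 p [0.5607 0.033  0.2024] hd 80.97 F [ 0.4  -1.01 -1.34] gap 0.6 j [-0.09  0.48 -0.04  1.98 -0.03  0.76  1.31]
from [0.5607 0.033  0.2024] hd 80.96
12.5,-2,7.7,0.9,1,
12.5,-1.9,7.7,0.9,1,
12.5,-1.8,7.7,0.9,1,
12.5,-1.6,7.8,0.9,1
```

View pics/w12.png

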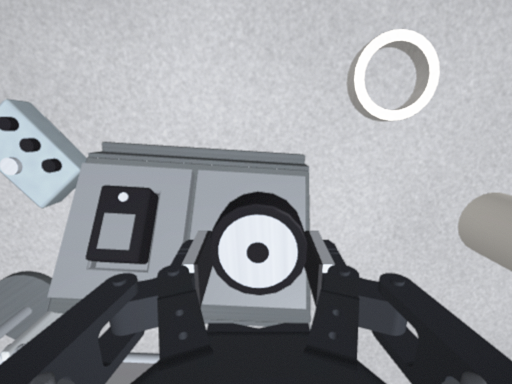

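The puck is over the round nest and the pack is still seated at (122,225). I'll descend to just above contact.

Call:
{"op": "move_arm", "data": {"series": [12,-2,7,1,1,12,-2,7,1,1,11,-2,6,1,1,8,-1,4,0.7,1,0,0,0,0,1,0,0,0,0,1]}}

```text
clock: 17.88
position: [0.5811, 0.019, 0.153]
orientation: [0.199, 1.641, -0.169]
force: [-0.3, 0.6, -1.2]
finger_gap: 0.597
```

```bash
python3 w.py w13; python3 - <<'E'
from h import *
plan([.586,.0218,.135],77.3,2,1)
c=imaging.get_calibration("wrist")
for nm,qs in (("w12",[(195,172),(308,172),(89,160)]),):
    T=np.load(f"pics/{nm}T.npy")
    for q in qs:
        P=onplane(c,[q],FR+DN*.011,DN,T)[0]-DO;print(q,(P@DX*1000).round(1),(P@DY*1000).round(1))
E
```

```text
t 17.88 p [0.5811 0.019  0.153 ] hd 76.7 F [-0.3   0.62 -1.22] gap 0.597 j [-0.08  0.57 -0.02  1.96 -0.04  0.68  1.27]
from [0.581  0.019  0.1531] hd 76.71
8.9,1.9,2.8,-0.3,1,
8.9,1.8,2.8,-0.3,1
(195, 172) -58.5 -0.6
(308, 172) -64.8 111.1
(89, 160) -63.4 -104.0
```

View pics/w13.png

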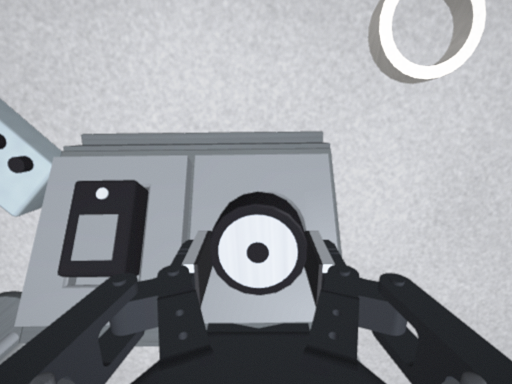

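Call:
{"op": "move_arm", "data": {"series": [8,2,3,-0.3,1,8,1,2,0,1,0,0,0,0,1,0,0,0,0,1]}}

```text
clock: 18.42
position: [0.5859, 0.0221, 0.1363]
orientation: [0.194, 1.64, -0.163]
force: [0.5, -1.2, -0.7]
finger_gap: 0.599
```

```bash
python3 -c "
from h import *
st();plan([.586,.0218,.133],77.3,1,1)"
```

```text
t 18.43 p [0.5859 0.0221 0.1363] hd 77.08 F [ 0.51 -1.15 -0.69] gap 0.599 j [-0.08  0.6  -0.02  1.96 -0.04  0.65  1.27]
from [0.5859 0.0221 0.1363] hd 77.08
3.2,-0.3,0.5,-0.2,1
```

Call:
{"op": "move_arm", "data": {"series": [3,0,0.5,0,1,3,0,0.3,0,1]}}

```text
clock: 18.68
position: [0.5865, 0.022, 0.1303]
orientation: [0.194, 1.64, -0.163]
force: [0.4, -0.3, -0.9]
finger_gap: 0.601
```

Call:
{"op": "move_arm", "data": {"series": [3,0,0.5,0,1,3,0,0.5,0,1]}}

```text
clock: 18.92
position: [0.5854, 0.0224, 0.1252]
orientation: [0.195, 1.644, -0.163]
force: [-7.9, 0.3, 17.4]
finger_gap: 0.601
```

Contact came at the expected height, so the puck is in the pocket. I'll press on with a rearward bias against the slide.

Call:
{"op": "move_arm", "data": {"series": [4,0,1.5,0,1,4,0,2,0,1]}}

```text
clock: 19.18
position: [0.5837, 0.0234, 0.1204]
orientation: [0.195, 1.655, -0.162]
force: [-7.8, 1.3, 16.0]
finger_gap: 0.598
```

```bash
python3 w.py w14; python3 tilt.py w14 230 287 222 286 r
```

```text
t 19.18 p [0.5837 0.0234 0.1204] hd 77.11 F [-7.83  1.34 16.05] gap 0.598 j [-0.08  0.62 -0.03  1.97 -0.04  0.64  1.28]
slope x deg 10.0 slope y deg 2.1 inl 1.0
height above floor along n: first/last rows [40.5, 35.1, 29.2]
```

View pics/w14.png

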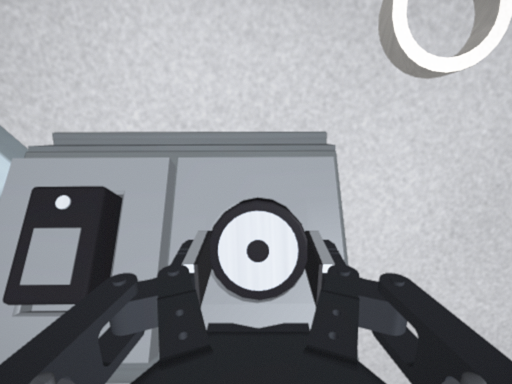

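Call:
{"op": "move_arm", "data": {"series": [3,0,3,0,1,4,0,3,0,1]}}

```text
clock: 19.48
position: [0.5832, 0.0237, 0.1168]
orientation: [0.194, 1.668, -0.161]
force: [-9.8, -0.4, 27.1]
finger_gap: 0.599
```

```bash
python3 w.py w15; python3 tilt.py w15 230 287 222 286 r; python3 - <<'E'
from h import *
c=imaging.get_calibration("wrist");T=np.load("pics/w15T.npy");p=cv2.imread("pics/w15.png")
g=p.max(2);print([v for v in range(190,310) if g[v,258]<60][:1],[v for v in range(270,320) if g[v,258]<60][-1:])
for q,w in [((258,200),.036),((258,298),.028)]:
    P=onplane(c,[q],FR+DN*w,DN,T)[0]-FR;print(q,(P@DU*1000).round(1),(P@DY*1000).round(1))
E
```

```text
t 19.48 p [0.5832 0.0237 0.1168] hd 77.2 F [-9.79 -0.36 27.06] gap 0.599 j [-0.08  0.63 -0.03  1.96 -0.04  0.65  1.28]
slope x deg 14.7 slope y deg 1.6 inl 1.0
height above floor along n: first/last rows [37.6, 33.7, 29.2]
[200] [299]
(258, 200) -24.4 0.0
(258, 298) 25.7 -0.2
```

View pics/w15.png

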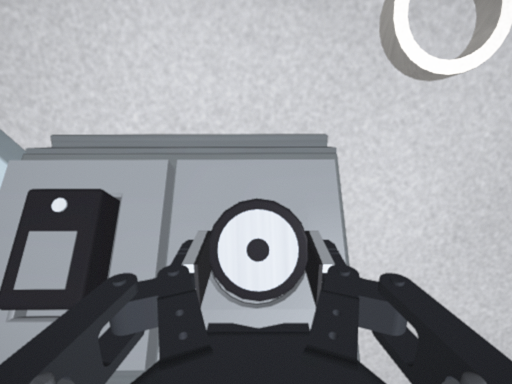

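The puck is at 15° of 30°. Its front bottom edge is about 2 mm past the front wall, so I'll shift it up-slope and press a little more.

Call:
{"op": "move_arm", "data": {"series": [-1.5,0,4,0,1,-1,0,4,0,1,2,0,4,0,1,3,0,3,0,1]}}

```text
clock: 20.02
position: [0.5837, 0.0235, 0.1167]
orientation: [0.191, 1.7, -0.16]
force: [-8.6, -0.3, 24.2]
finger_gap: 0.596
```

```bash
python3 w.py w16; python3 tilt.py w16 230 287 222 286 r; python3 - <<'E'
from h import *
c=imaging.get_calibration("wrist");T=np.load("pics/w16T.npy");p=cv2.imread("pics/w16.png")
g=p.max(2);a=[v for v in range(190,310) if g[v,258]<60][0];b=[v for v in range(270,320) if g[v,258]<60][-1]
for q,w in [((258,a),.036),((258,b),.028)]:
    P=onplane(c,[q],FR+DN*w,DN,T)[0]-FR;print(q,(P@DU*1000).round(1),(P@DY*1000).round(1))
E
```

```text
t 20.02 p [0.5837 0.0235 0.1167] hd 77.39 F [-8.59 -0.25 24.18] gap 0.596 j [-0.07  0.64 -0.03  1.94 -0.04  0.69  1.29]
slope x deg 14.5 slope y deg 1.2 inl 1.0
height above floor along n: first/last rows [37.8, 33.6, 29.1]
(258, 199) -24.8 -0.2
(258, 300) 26.7 -0.2
```

The tool tilts more with each press, so I'll lift slightly, shift up-slope unloaded, and release as I did with the pack.

Call:
{"op": "move_arm", "data": {"series": [-4,0,1,0,1,0,0,4,0,1,0,0,0,0,1]}}

```text
clock: 20.45
position: [0.5875, 0.0227, 0.1204]
orientation: [0.191, 1.704, -0.16]
force: [-1.6, 0.3, 2.4]
finger_gap: 0.602
```

```bash
python3 w.py w17; python3 tilt.py w17 230 287 222 286 r; python3 - <<'E'
from h import *
c=imaging.get_calibration("wrist");T=np.load("pics/w17T.npy");p=cv2.imread("pics/w17.png")
g=p.max(2);a=[v for v in range(190,310) if g[v,258]<60][0];b=[v for v in range(270,320) if g[v,258]<60][-1]
for q,w in [((258,a),.040),((258,b),.031)]:
    P=onplane(c,[q],FR+DN*w,DN,T)[0]-FR;print(q,(P@DU*1000).round(1),(P@DY*1000).round(1))
print(toolT(sensors.sense())[:3,:3].round(3))
E
```

```text
t 20.45 p [0.5875 0.0227 0.1204] hd 77.42 F [-1.56  0.28  2.41] gap 0.602 j [-0.07  0.64 -0.03  1.93 -0.04  0.71  1.29]
slope x deg 11.3 slope y deg 1.6 inl 1.0
height above floor along n: first/last rows [39.9, 34.8, 29.6]
(258, 199) -18.6 -0.2
(258, 299) 31.4 -0.2
[[-0.136  0.218  0.966]
 [ 0.034  0.976 -0.215]
 [-0.99   0.004 -0.14 ]]
```

Call:
{"op": "move_arm", "data": {"series": [0,0,0,0,0,0,0,0,0,0,0,0,0,0,0,-10,0,-6,0,0,-25,0,-15,0,0,-30,0,-15,0,0,-30,0,-10,0,0,0,0,0,0,0]}}

```text
clock: 21.5
position: [0.5575, 0.0288, 0.2255]
orientation: [0.192, 1.696, -0.16]
force: [0.4, 0.1, -0.3]
finger_gap: 1.002
```

```bash
python3 w.py w18
```

```text
t 21.5 p [0.5575 0.0288 0.2255] hd 77.35 F [ 0.37  0.15 -0.34] gap 1.002 j [-0.09  0.46 -0.03  1.93 -0.05  0.87  1.27]
```

View pics/w18.png

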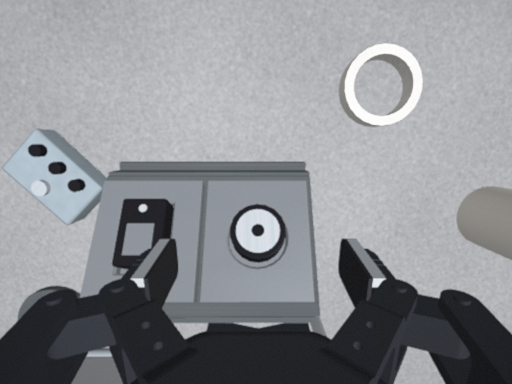

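```bash
python3 tilt.py w18 240 276 216 252 r;python3 tilt.py w18 124 160 205 260 o; python3 - <<'E'
from h import *
p=cv2.imread("pics/w18.png");cv2.imwrite("pics/w18c.png",cv2.resize(p[160:310,90:330],None,fx=3.3,fy=3.3,interpolation=cv2.INTER_CUBIC))
p,d=imaging.grab_frame("top");cv2.imwrite("pics/t18.png",p);np.save("pics/t18.npy",d)
cv2.imwrite("pics/t18c.png",cv2.resize(p[90:240,90:390],None,fx=2.6,fy=2.6,interpolation=cv2.INTER_CUBIC))
E
```

```text
slope x deg 29.5 slope y deg 0.1 inl 1.0
height above floor along n: first/last rows [28.5, 28.8, 28.2]
slope x deg 30.5 slope y deg -0.2 inl 0.88
height above floor along n: first/last rows [27.9, 28.3, 155.2]
```

View pics/w18c.png

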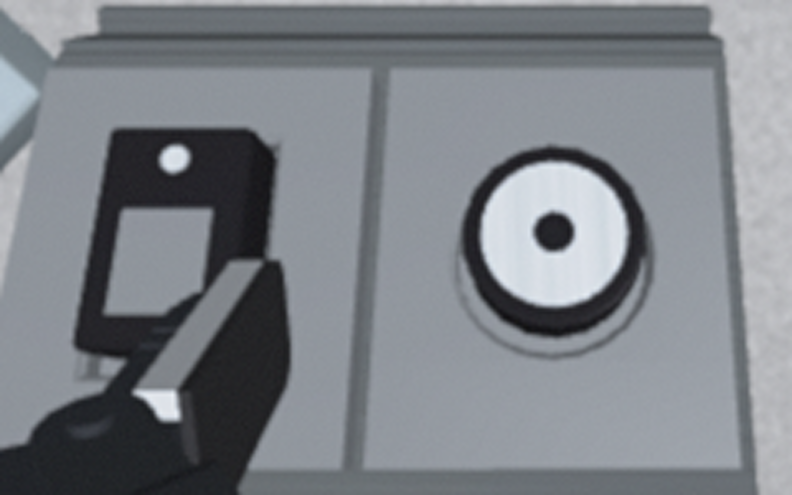

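View pics/t18c.png

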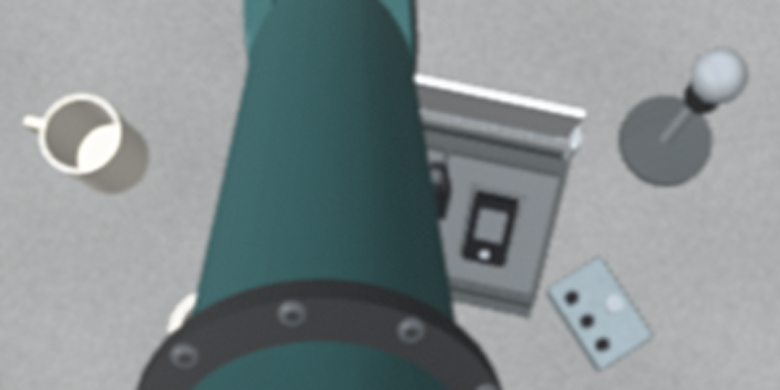

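Both packs are seated: the puck's top slopes 29.5° at 28.5 mm above its floor, and the pack reads 30.5° at 28 mm. The cover still stands up. Next I'll shut the fingers, rise, and go over behind the cover.

```bash
python3 -c "
from h import *
plan([.565,-.031,.36],77.3,4,1)"
```

```text
from [0.5562 0.0286 0.2231] hd 77.35
-34.7,-13.9,0.7,0,1,
-34.7,-13.9,0.7,0,1,
-34.7,-13.9,0.7,0,1,
-34.7,-13.9,0.7,0,1
```

Call:
{"op": "move_arm", "data": {"series": [-35,-14,0,0,1,-35,-14,0,0,1,-35,-14,0,0,1,-35,-12,0,0,1,0,0,0,0,1,0,0,0,0,1]}}

```text
clock: 22.35
position: [0.561, -0.0308, 0.357]
orientation: [0.19, 1.715, -0.163]
force: [-0.8, 0.5, -0.0]
finger_gap: 0.001
```

```bash
python3 -c "
from h import *
st();plan([.672,-.055,.355],77.3,4,1)"
```

```text
t 22.35 p [ 0.561  -0.0308  0.357 ] hd 77.35 F [-0.82  0.49 -0.02] gap 0.001 j [-0.01  0.34 -0.    1.78 -0.04  1.17  1.36]
from [ 0.561  -0.0308  0.357 ] hd 77.35
-3.8,0.2,28.1,0,1,
-3.8,0.2,28.1,0,1,
-3.8,0.2,28.1,0,1,
-3.8,0.2,28.1,0,1
```

Call:
{"op": "move_arm", "data": {"series": [-5,0,28,0,1,-4,0,28,0,1,-4,0,28,0,1,-4,0,26,0,1,0,0,0,0,1,0,0,0,0,1]}}

```text
clock: 23.1
position: [0.6667, -0.0507, 0.3433]
orientation: [0.185, 1.739, -0.159]
force: [0.0, 0.6, -0.4]
finger_gap: -0.001
```

```bash
python3 -c "
from h import *
print(toolT(st())[:3,:3].round(3));plan([.668,-.0535,.292],77.3,3,1)
p,d=imaging.grab_frame('scene');cv2.imwrite('pics/s20.png',cv2.resize(p[60:300,100:420],None,fx=2.5,fy=2.5,interpolation=cv2.INTER_CUBIC))
p,d=imaging.grab_frame('top');cv2.imwrite('pics/t20.png',p);np.save('pics/t20.npy',d)
"
```

```text
t 23.1 p [ 0.6667 -0.0507  0.3433] hd 77.72 F [ 0.04  0.63 -0.4 ] gap -0.001 j [ 0.02  0.51  0.01  1.54 -0.04  1.27  1.39]
[[-0.171  0.213  0.962]
 [ 0.035  0.977 -0.21 ]
 [-0.985 -0.002 -0.174]]
from [ 0.6667 -0.0507  0.3433] hd 77.72
16.7,-0.8,3.6,0.1,1,
16.7,-0.8,3.6,0.1,1,
16.7,-0.8,3.6,0.1,1
```

View pics/s20.png

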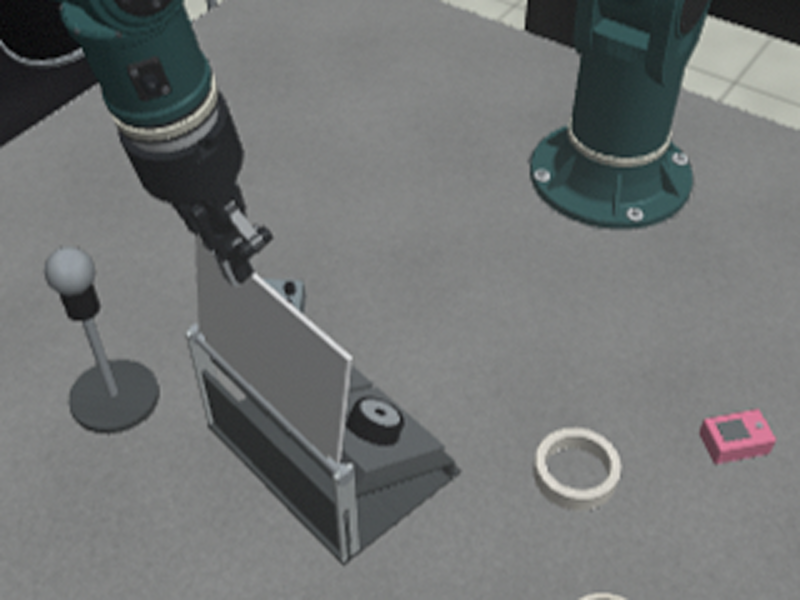

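The fingers are above and just behind the cover's edge, and the puck is visible seated. I'll descend behind the cover.

Call:
{"op": "move_arm", "data": {"series": [16,0,4,0,1,16,-1,4,0,1,16,-1,4,0,1,0,0,0,0,1]}}

```text
clock: 23.7
position: [0.6676, -0.0535, 0.2905]
orientation: [0.185, 1.74, -0.159]
force: [0.3, -0.6, -0.5]
finger_gap: -0.003
```

```bash
cat >> h.py <<'E'
def tip():
    s=st();T=toolT(s)
    for n,o in (("front",[.022,0,-.011]),("rear",[.022,0,.011])):
        P=T[:3,:3]@np.array(o)+T[:3,3]-DO;print(n,"dock x,y,z",(P@DX*1000).round(1),(P@DY*1000).round(1),(P[2]*1000).round(1))
    Rd=np.stack([DX,DY,[0,0,1]])@T[:3,:3];print("dock-x dir in tool",Rd[0].round(3),"z dir",Rd[2].round(3))
E
python3 -c "
from h import *
tip()"
```

```text
t 23.7 p [ 0.6676 -0.0535  0.2905] hd 77.74 F [ 0.34 -0.57 -0.51] gap -0.003 j [ 0.02  0.55  0.01  1.59 -0.04  1.17  1.4 ]
front dock x,y,z 70.9 0.2 270.7
rear dock x,y,z 92.6 0.4 266.9
dock-x dir in tool [-0.176 -0.008  0.984] z dir [-0.984 -0.003 -0.176]
```

Call:
{"op": "move_arm", "data": {"series": [4,0,-13,0,1,8,0,-19,0,1,12,0,-17,0,1,14,0,-15,0,1,17,0,-12,0,1]}}

```text
clock: 24.32
position: [0.5884, -0.0358, 0.2543]
orientation: [0.186, 1.72, -0.158]
force: [0.3, -0.4, 2.2]
finger_gap: 0.0
```

```bash
python3 -c "
from h import *
tip()
p,d=imaging.grab_frame('scene');cv2.imwrite('pics/s21.png',cv2.resize(p[60:300,100:420],None,fx=2.5,fy=2.5,interpolation=cv2.INTER_CUBIC));np.save('pics/s21.npy',d)
tip()"
```

```text
t 24.32 p [ 0.5884 -0.0358  0.2543] hd 77.68 F [ 0.29 -0.4   2.22] gap 0.0 j [ 0.    0.48 -0.    1.83 -0.04  0.99  1.38]
front dock x,y,z -9.9 0.1 234.3
rear dock x,y,z 11.9 0.3 230.9
dock-x dir in tool [-0.156 -0.007  0.988] z dir [-0.988  0.    -0.156]
t 24.38 p [ 0.5852 -0.0353  0.2523] hd 77.71 F [-0.1  -0.4  -1.12] gap 0.002 j [ 0.    0.48 -0.01  1.83 -0.04  0.99  1.38]
front dock x,y,z -13.2 -0.1 232.4
rear dock x,y,z 8.5 0.1 228.8
dock-x dir in tool [-0.161 -0.007  0.987] z dir [-0.987 -0.001 -0.161]
```

View pics/s21.png

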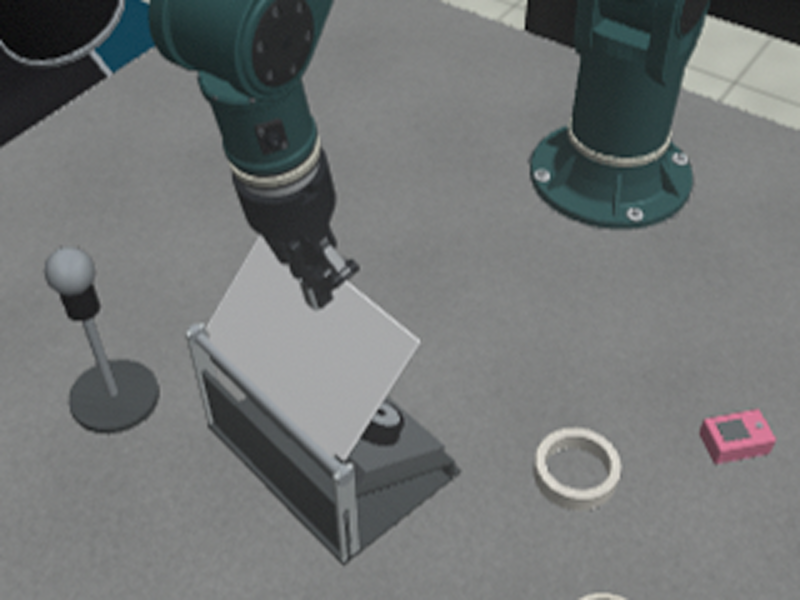

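The cover is following and is now at about 42°. I'll continue to about 15° and then measure.

Call:
{"op": "move_arm", "data": {"series": [20,0,-10,0,1,18,0,-6,0,1,8,0,-2,0,1,0,0,0,0,1]}}

```text
clock: 24.88
position: [0.562, -0.0297, 0.213]
orientation: [0.186, 1.717, -0.157]
force: [-0.6, -0.1, -0.7]
finger_gap: 0.001
```

```bash
cat > cov.py <<'E'
from h import *
import sys
c=imaging.get_calibration("scene")
def cov(name):
    p,d=imaging.grab_frame("scene");cv2.imwrite(f"pics/{name}.png",cv2.resize(p[60:300,100:420],None,fx=2.5,fy=2.5,interpolation=cv2.INTER_CUBIC))
    X=cloud(c,d)-DO;L=np.stack([X@DX,X@DY,X[...,2]],-1)
    # left half of the cover (dock y 40..100), radius 20..125 about hinge, front side
    rx=L[...,0]-.075;rz=L[...,2]-.15;r=np.hypot(rx,rz);g=p.min(2)
    m=(d>0)&(abs(L[...,1])<.1)&(abs(L[...,1])>.05)&(r>.02)&(r<.13)&(rx<.0)&(rz>-.02)
    P=L[m];A=np.c_[P[:,:2],np.ones(len(P))];ok=np.ones(len(P),bool)
    for i in range(6):
        k=np.linalg.lstsq(A[ok],P[ok,2],rcond=None)[0];e=P[:,2]-A@k;ok=abs(e)<.005
    print("cover angle deg",np.degrees(np.arctan(-k[0])).round(2),"cross",np.degrees(np.arctan(k[1])).round(2),"n",ok.sum(),len(P),"z at hinge",(k[0]*.075+k[2]).round(4),"z at edge",(k[0]*-.065+k[2]).round(4))
cov(sys.argv[1])
E
python3 cov.py s22; python3 -c "
from h import *
tip()"
```

```text
cover angle deg 19.28 cross 0.01 n 1544 1544 z at hinge 0.1534 z at edge 0.2023
t 24.93 p [ 0.5623 -0.0298  0.2132] hd 77.72 F [ 0.92 -0.28 -0.07] gap 0.0 j [-0.    0.49 -0.01  1.92 -0.04  0.88  1.37]
front dock x,y,z -36.5 0.2 193.2
rear dock x,y,z -14.8 0.4 189.8
dock-x dir in tool [-0.153 -0.008  0.988] z dir [-0.988  0.001 -0.153]
```

View pics/s22.png

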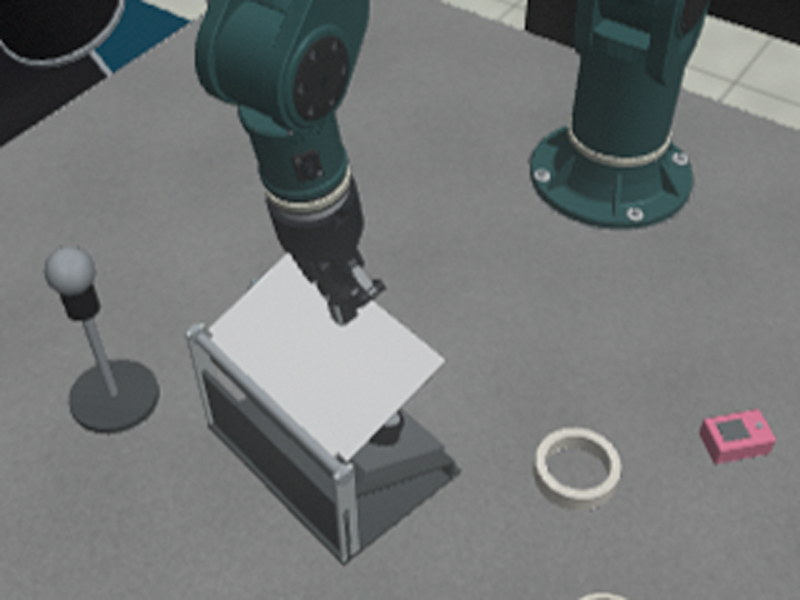

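The cover is at 19.3°, which agrees with the fingertip position. I'll lower it in small steps.

Call:
{"op": "move_arm", "data": {"series": [10,0,1.5,0,1,10,0,1.5,0,1,8,0,1,0,1,0,0,0,0,1,0,0,0,0,1]}}

```text
clock: 25.55
position: [0.5623, -0.0295, 0.1835]
orientation: [0.186, 1.717, -0.157]
force: [-1.4, 0.2, 2.5]
finger_gap: 0.001
```

```bash
python3 cov.py s23; python3 -c "
from h import *
tip()"
```

```text
cover angle deg 4.58 cross 0.05 n 1365 1392 z at hinge 0.1529 z at edge 0.1642
t 25.6 p [ 0.5623 -0.0295  0.1836] hd 77.71 F [0.1  0.27 0.35] gap -0.001 j [-0.    0.53 -0.01  1.94 -0.04  0.82  1.37]
front dock x,y,z -36.6 0.5 163.5
rear dock x,y,z -14.8 0.7 160.2
dock-x dir in tool [-0.153 -0.008  0.988] z dir [-0.988  0.001 -0.153]
```

Call:
{"op": "move_arm", "data": {"series": [3.5,0,0.5,0,1,2.5,0,0.4,0,1,0,0,0,0,1,0,0,0,0,1]}}

```text
clock: 26.1
position: [0.5621, -0.0294, 0.1776]
orientation: [0.186, 1.717, -0.157]
force: [-0.5, 0.1, 2.0]
finger_gap: -0.0
```

```bash
python3 cov.py s24; python3 cov.py s24b; python3 -c "
from h import *
tip()"
```

```text
cover angle deg 0.94 cross 0.02 n 1319 1359 z at hinge 0.1529 z at edge 0.1552
cover angle deg 1.05 cross 0.05 n 1314 1353 z at hinge 0.1527 z at edge 0.1553
t 26.2 p [ 0.5621 -0.0295  0.1776] hd 77.71 F [-0.13  0.87  1.42] gap -0.006 j [-0.    0.54 -0.01  1.94 -0.04  0.81  1.37]
front dock x,y,z -36.8 0.5 157.5
rear dock x,y,z -15.1 0.7 154.2
dock-x dir in tool [-0.153 -0.007  0.988] z dir [-0.988  0.002 -0.153]
```

Call:
{"op": "move_arm", "data": {"series": [1.4,0,0.2,0,1,0,0,0,0,1]}}

```text
clock: 26.45
position: [0.5621, -0.0294, 0.1763]
orientation: [0.186, 1.717, -0.157]
force: [-0.9, -0.1, 0.4]
finger_gap: -0.001
```

Call:
{"op": "move_arm", "data": {"series": [-10,0,-1,0,1,-30,0,-5,0,1,-40,0,-10,0,1,-40,0,-20,0,1,0,0,0,0,1,0,0,0,0,1]}}

```text
clock: 27.2
position: [0.5464, -0.0264, 0.3058]
orientation: [0.186, 1.713, -0.157]
force: [-0.0, 0.0, -0.7]
finger_gap: 0.007
```

```bash
python3 cov.py s25; python3 cov.py s25b; python3 w.py w25
```

```text
cover angle deg 0.07 cross 0.02 n 1422 1422 z at hinge 0.1529 z at edge 0.1531
cover angle deg 0.08 cross 0.03 n 1420 1420 z at hinge 0.1529 z at edge 0.1531
t 27.3 p [ 0.5464 -0.0263  0.3052] hd 77.68 F [0.19 0.42 0.22] gap 0.001 j [-0.01  0.37 -0.01  1.87 -0.04  1.05  1.36]
```

View pics/s25.png

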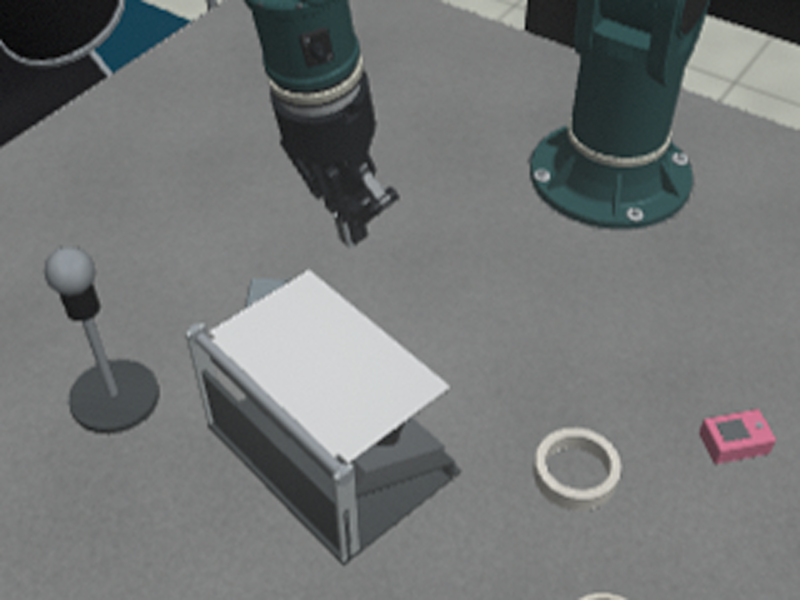

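View pics/w25.png

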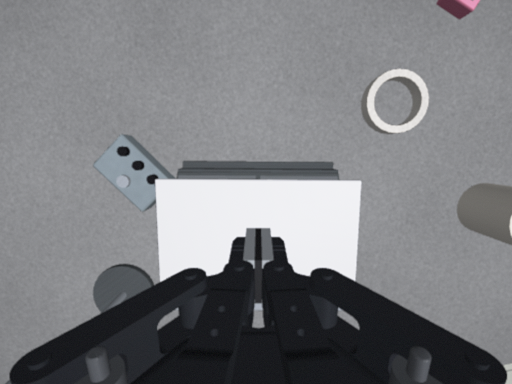

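The cover reads 0.07°, so it is level, and the gripper is well clear. Last, a check that the bystanders have not moved.

```bash
python3 - <<'E'
from h import *
p,d=imaging.grab_frame("top");q=cv2.imread("pics/top0.png")
D=cv2.absdiff(p,q).max(2)
for n,(x0,x1,y0,y1) in dict(mug=(97,150,120,165),tape=(154,192,198,238),mic=(325,382,105,165),pedal=(300,342,190,233),pink=(105,142,252,286)).items(): print(n,"changed px",int((D[y0:y1,x0:x1]>30).sum()))
cv2.imwrite("pics/tend.png",p)
st()
E
```

```text
mug changed px 161
tape changed px 152
mic changed px 58
pedal changed px 708
pink changed px 169
t 27.4 p [ 0.5461 -0.0263  0.3047] hd 77.68 F [ 0.14  0.08 -0.77] gap 0.001 j [-0.01  0.37 -0.01  1.87 -0.04  1.05  1.36]
```

View pics/tend.png

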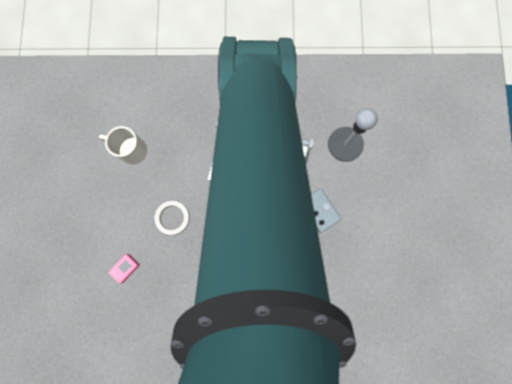

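The mug (121,142), tape (171,218), mic (346,144) and pink look-alike (124,268) sit at their original pixels. The pedal is partly hidden by the arm. I'll quantify any shift offline with the stored images.

```bash
python3 - <<'E'
from h import *
p=cv2.imread("pics/tend.png",0);q=cv2.imread("pics/top0.png",0);a=cv2.imread("pics/t18.png",0)
for n,(x0,x1,y0,y1) in dict(mug=(97,150,120,165),tape=(152,194,198,238),mic=(325,382,105,165),pink=(105,142,252,286)).items(): print(n,cv2.phaseCorrelate(np.float32(q[y0:y1,x0:x1]),np.float32(p[y0:y1,x0:x1]))[0])
print("pedal at t18",cv2.phaseCorrelate(np.float32(q[188:235,298:344]),np.float32(a[188:235,298:344])))
c=imaging.get_calibration("wrist");T=np.load("pics/w25T.npy");print("pedal corners now",onz(c,[(172,180),(146,211)],.035,T).round(4))
job.finish_job()
E
```

```text
mug (-0.19408591312798507, 0.40180126913699254)
tape (0.8343939824585966, 0.11716549497243278)
mic (0.03180612960705531, -0.010352903906426292)
pink (0.00593584558461302, -0.017495285269653493)
pedal at t18 ((0.38860349366282776, -0.07103176842492331), 0.5661113950320416)
pedal corners now [[ 0.5062 -0.1467  0.035 ]
 [ 0.5426 -0.1962  0.035 ]]
the job is handed in; nothing more can be done
```

The pack and the puck are both seated right way up in their pockets, and the cover is folded down to level. I handed the job in at about 27.4 s of the 67 s allowed.

- **How they went in:** I gripped each item high and lowered it flat into its pocket. I then pressed so it pivoted towards the 30° slope, and released it to drop in. The cover was still up for both.
- **Seating:** The pack's top slopes 30.2–30.5° and stands 28 mm above its pocket floor. The puck's top slopes 29.5° and stands 28.5 mm above its floor. Both match fully down. The cover hides the nests, so I could not recheck this after folding it.
- **Cover:** It read 0.07° from level in two readings with the gripper clear. I pushed it down from behind with shut fingers.
- **Bystanders:**
  - The mug, mic and pink look-alike moved less than half a pixel in the top view.
  - The tape read 0.8 px (about 2 mm), probably the arm's edge in the crop, since I never touched it.
  - The pedal was partly hidden by the arm at the end. Its corners agree with the start to within about 5 mm, which is my hand-picked pixel error, and it was within 0.4 px after the puck was placed.
- **Not as planned:** Pressing the pack reached 52 N vertical at the wrist, through the fingers. The tool ended about 10° off vertical because tilt from pressing could not be undone. Neither affected the result I measured.

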